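# Load the curing track and lock the lamp on

### The arm

A 7-joint arm with a two-finger parallel gripper is mounted at the origin on a cart in front of the work surface, level with it; the furniture and walls round the work are solid. World frame = base frame: x ahead of the robot, y to its left, z up, the work surface at z = 0. Lengths are in m, angles in degrees, forces in N, time in s.
With the tool pointing down it reaches from about 0.4 to 0.85 m from the base axis. Payload 4.5 kg.
Tool frame: the origin (TCP) lies midway between the tips of the shut fingers; the grasp point (between the pads) lies behind it (ctrl.tcp_to_grasp is the z of the grasp point in the tool frame, in m); z points along the fingers, y is the direction in which the jaws open and shut (so a half turn about z gives the same grasp; the last joint's range is limited). The gripper opens to 85 mm and grips with 20 to 120 N. Pads are 22 mm wide; open, the fingers measure 114 mm over their backs; the gripper's body (76 mm by 85 mm) begins 54 mm behind the grasp point. The pads swing forward as they close: fully open they stand 13 mm farther back than shut.
Start: joints at [-63.61, 39.483, -11.15, 89.685, 9.013, 51.709, -12.324], TCP at [0.259, 0.569, 0.231] pointing down, gripper open.
Joint ranges: [-172.22, 172.22], [-26.19, 119.32], [-84.43, 86.54], [7.71, 146.69], [-57.33, 237.33], [2.42, 119.75], [-152.13, 152.13]. Speed limits (degrees/s): [147.25, 147.25, 180, 180, 180, 180, 180].

### API

Orientations are given as [roll, pitch, yaw] about the fixed x, y, z axes, in that order (R = Rz(yaw) Ry(pitch) Rx(roll)).
In Python, from rig import ctrl, imaging gives the robot as it stands. The module is installed in compiled form; this text tells all that it offers.
- The arm moves only by the shell command python3 -m inch 'ROWS' [OPENING] [FORCE]. ROWS is JSON, a list of rows, each an object with "travel": the shift along the tool's x, y, z in cm, a list of three; "roll": the turn about the tool's z in degrees. In form: [{"travel": [tx, ty, tz], "roll": roll}, ...]. A call has 1 to 10 rows; each row is the pose to reach, as a shift and turn from the pose measured when the call began, along the tool's axes at that moment; what a row does not reach only later rows make up. A row lasts 1/8 s, in which the tool goes at most 62.5 mm and 10.7 degrees, less where a joint would pass 70% of its speed; a pose out of reach is approached as far as the arm can. A call with a gripper value outside its range is refused whole. OPENING is the closure, from -1 (fully open) to 1 (shut), so that 0 is half open, set as the call begins (- or left out, the last holds). The fingers move at their own pace and stop on an object; FORCE is the grip in N (left out, the last holds). Time passes only in rows, so rows that repeat a pose let the fingers close. It gives the time, the measured TCP pose, the force and the opening at its end, in the units of the state.
- ctrl.state(): the state, without advancing time (a new reading comes with each control period).
- imaging.capture(name): name is "scene" or "top"; returns the picture (384x512x3 uint8, blue, green, red); there is no depth.
- imaging.camera_info(name): a dict with "fov_y" (degrees; the focal length in pixels is half the picture's height over the tangent of half this angle, whatever the lens; pixels are square), "cx", "cy" (the principal point, pixels), "R" (3x3) and "t" (3): a world point X has camera coordinates R X + t. Camera axes: x right, y down, z forward; pixel columns grow to the right and rows downward; lengths in m; the calibration is good to about 2 mm. A picture is of the moment at which its call begins. camera_info takes no time and is no camera call.
- ctrl.sign_off(): hands the job in, once; it reports no verdict.
The state is a dict: "t": time; "joints": joint angles; "qvel": joint speeds; "joint_efforts": joint torques, N m; "eef_pos": TCP position; "orientation": TCP orientation; "wrist_force": force on the tool from outside, world axes, zero at the start; "moment": the same for the moment, N m; "grip_width": finger opening in m.
Only numpy, scipy, OpenCV 4.12 (cv2) and the standard library are available. Lean on these libraries where they do the work, as an engineer would, in place of code of your own. Each camera call takes 0.05 s, during which the arm holds its last target. There are 200 camera calls.

### The job

Cure the freshly potted sensor heads: carry every one of them, upright, to the open end of the curing track and push them in between its guide rails, one behind the other, until they stand in single file, closed up against the end stop. Then slide the amber screen all the way along in front of them, and only then start the lamp: squeeze its trigger fully, press the lock button on the side of its grip while the trigger is in, and ease the trigger off so that it stays locked on by itself. Leave the other things on the benches where they are.

Things in the scene. Friction and masses are not known exactly. Their poses are not given: they have to be found in the camera images.
- sensor_1: potted sensor head: plain aluminium can standing upright, 36 mm in diameter, 40 mm high, bottom-heavy, dark ring near its foot, amber resin face and three thin brass pins (7 mm) on top; 0.1 kg. Origin at the centre of its underside, z up along its axis. Three to five of the five are there (the others read None). They start on the right bench.
- sensor_2: potted sensor head: plain aluminium can standing upright, 36 mm in diameter, 40 mm high, bottom-heavy, dark ring near its foot, amber resin face and three thin brass pins (7 mm) on top; 0.1 kg. Origin at the centre of its underside, z up along its axis. Three to five of the five are there (the others read None). They start on the right bench.
- sensor_3: potted sensor head: plain aluminium can standing upright, 36 mm in diameter, 40 mm high, bottom-heavy, dark ring near its foot, amber resin face and three thin brass pins (7 mm) on top; 0.1 kg. Origin at the centre of its underside, z up along its axis. Three to five of the five are there (the others read None). They start on the right bench.
- sensor_4: potted sensor head: plain aluminium can standing upright, 36 mm in diameter, 40 mm high, bottom-heavy, dark ring near its foot, amber resin face and three thin brass pins (7 mm) on top; 0.1 kg. Origin at the centre of its underside, z up along its axis. Three to five of the five are there (the others read None). They start on the right bench.
- sensor_5: potted sensor head: plain aluminium can standing upright, 36 mm in diameter, 40 mm high, bottom-heavy, dark ring near its foot, amber resin face and three thin brass pins (7 mm) on top; 0.1 kg. Origin at the centre of its underside, z up along its axis. Three to five of the five are there (the others read None). They start on the right bench.
- track: fixed curing track on the left bench. Origin on the bench top, on the lane's centre line, at the face of the end stop; y along the lane to the stop, x across to the lamp's side, z up. The lane has no floor: things slide on the bench. First sensor against the stop: centre at y = -0.018; the next ones 36 mm further back each (-0.054, -0.090, -0.126, -0.162). The stop is 34 mm high
- mouth (a point): middle of the lane's open end, on the bench (y = -0.215 of the track, same axes). The guide rails, bars 6 mm thick between 12 and 28 mm high, stand 40 mm apart from the stop back to y = -0.185; from there to here they flare to 65 mm. Bracket feet 4 mm high reach 48 mm either side of the centre line; the screen's floor channel, 10 mm high, runs at x = -0.064
- shield (a joint): travel of the amber screen, m: 0 = parked beyond the end stop, 0.207 = fully across in front of the lane. It slides along the track's -y (from the stop towards the open end), needs about 2 N and stays where it is left. The screen is 205 mm long, 4 mm thick and 93 mm high, at x = -0.064 of the track
- shield_grip (a point): centre of the black grip block on the screen's top edge, 25 mm behind its leading end: 14 mm wide across the track, 40 mm long along it, 30 mm high (92 to 122 mm above the bench). The track's axes
- lamp: fixed pistol-shaped curing lamp clamped upside down beside the track. Origin on the bench under the grip's axis; x from the lamp head back to the grip (the way the trigger is squeezed), y to the lock button's side, z up. The grip is an upright post 32 mm in diameter, from the barrel (top at 94 mm) to a free end at 176 mm. The head, 130 mm wide and up to 105 mm high, lies at x -0.145 to -0.090
- trigger (a joint): travel of the trigger along the lamp's x, m: 0 = out, 0.013 = fully squeezed; spring of 2.4 N (out) to 7.6 N (in). It is an upright bar with a round front, 20 mm in diameter, from 95 to 167 mm above the bench; its front is 24 mm ahead of the grip's surface when out. Locked on it stays at about 0.005 by itself
- trigger_face (a point): foremost point of the trigger's round front, 142 mm above the bench (moves with the trigger); the lamp's axes
- lock_button (a joint): travel of the lock button, m: 0 = out, 0.009 = fully in; spring of 1.5 to 3.8 N, sluggish (springs out in about 0.3 s). Blocked until the trigger is squeezed past about 0.011. Pressed fully in while the trigger is held there, it stays in (0.006 to 0.009) as the trigger is eased and then holds the trigger. Squeezing the trigger fully again lets it spring out
- button_face (a point): centre of the lock button's outer face, 142 mm above the bench (moves with the button), the lamp's axes: a round push button 15 mm in diameter on the grip's side. It slides along (-0.5, -0.866, 0) of the lamp's frame: it faces the lamp's +y, turned 30 degrees to the rear. Fully in, its face still stands 6 mm proud of the grip
- flux_bottle: bystander: white dropper bottle with red neck and needle, 38 mm in diameter, body 76 mm high, standing on the right bench
- solder_reel: bystander: grey reel, 53 mm in diameter, 24 mm high, on the right bench
- tweezers: bystander: steel tweezers, 122 mm long, at the front of the left bench

How it is judged (in metres and radians):
On the way, in this order (a step that is already met when the one before it is completed fails the run):
1. all the sensor heads stand in single file between the rails, closed up against the stop (x of sensor_1 in the frame of track between -0.007 and 0.007 m and y of each of sensor_1, sensor_2, sensor_3, sensor_4, sensor_5 in the frame of track above -0.172 m and height (world z) of each of sensor_1, sensor_2, sensor_3, sensor_4, sensor_5 below 0.012 m and angle between each of sensor_1, sensor_2, sensor_3, sensor_4, sensor_5's own z axis and vertical below 0.12 rad and x of sensor_2 in the frame of track between -0.007 and 0.007 m and x of sensor_3 in the frame of track between -0.007 and 0.007 m and x of sensor_4 in the frame of track between -0.007 and 0.007 m and x of sensor_5 in the frame of track between -0.007 and 0.007 m and (y of sensor_1 in the frame of track between -0.028 and -0.008 m or y of sensor_1 in the frame of track between -0.064 and -0.044 m or y of sensor_1 in the frame of track between -0.1 and -0.08 m or y of sensor_1 in the frame of track between -0.136 and -0.116 m or y of sensor_1 in the frame of track between -0.172 and -0.152 m) and (y of sensor_2 in the frame of track between -0.028 and -0.008 m or y of sensor_2 in the frame of track between -0.064 and -0.044 m or y of sensor_2 in the frame of track between -0.1 and -0.08 m or y of sensor_2 in the frame of track between -0.136 and -0.116 m or y of sensor_2 in the frame of track between -0.172 and -0.152 m) and (y of sensor_3 in the frame of track between -0.028 and -0.008 m or y of sensor_3 in the frame of track between -0.064 and -0.044 m or y of sensor_3 in the frame of track between -0.1 and -0.08 m or y of sensor_3 in the frame of track between -0.136 and -0.116 m or y of sensor_3 in the frame of track between -0.172 and -0.152 m) and (y of sensor_4 in the frame of track between -0.028 and -0.008 m or y of sensor_4 in the frame of track between -0.064 and -0.044 m or y of sensor_4 in the frame of track between -0.1 and -0.08 m or y of sensor_4 in the frame of track between -0.136 and -0.116 m or y of sensor_4 in the frame of track between -0.172 and -0.152 m) and (y of sensor_5 in the frame of track between -0.028 and -0.008 m or y of sensor_5 in the frame of track between -0.064 and -0.044 m or y of sensor_5 in the frame of track between -0.1 and -0.08 m or y of sensor_5 in the frame of track between -0.136 and -0.116 m or y of sensor_5 in the frame of track between -0.172 and -0.152 m) and (y of sensor_1 in the frame of track between -0.028 and -0.008 m or y of sensor_2 in the frame of track between -0.028 and -0.008 m or y of sensor_3 in the frame of track between -0.028 and -0.008 m or y of sensor_4 in the frame of track between -0.028 and -0.008 m or y of sensor_5 in the frame of track between -0.028 and -0.008 m) and (y of sensor_1 in the frame of track between -0.064 and -0.044 m or y of sensor_2 in the frame of track between -0.064 and -0.044 m or y of sensor_3 in the frame of track between -0.064 and -0.044 m or y of sensor_4 in the frame of track between -0.064 and -0.044 m or y of sensor_5 in the frame of track between -0.064 and -0.044 m) and (y of sensor_1 in the frame of track between -0.1 and -0.08 m or y of sensor_2 in the frame of track between -0.1 and -0.08 m or y of sensor_3 in the frame of track between -0.1 and -0.08 m or y of sensor_4 in the frame of track between -0.1 and -0.08 m or y of sensor_5 in the frame of track between -0.1 and -0.08 m) and (y of each of sensor_1, sensor_2, sensor_3, sensor_4, sensor_5 in the frame of track above -0.144 m or (y of sensor_1 in the frame of track between -0.136 and -0.116 m or y of sensor_2 in the frame of track between -0.136 and -0.116 m or y of sensor_3 in the frame of track between -0.136 and -0.116 m or y of sensor_4 in the frame of track between -0.136 and -0.116 m or y of sensor_5 in the frame of track between -0.136 and -0.116 m))), for 0.2 s.
2. the amber screen is fully across (value of joint shield above 0.195 m), for 0.2 s.
3. the trigger is squeezed fully with the lock button pressed in (value of joint trigger above 0.0103 m and value of joint lock_button above 0.0055 m), for 0.05 s.
4. the lamp is locked on and nothing touches trigger or button (value of joint trigger between 0.003 and 0.0095 m and value of joint lock_button above 0.005 m and contact force between each of trigger, lock_button and the fingers below 0.2 N), for 0.5 s.
At the end, for the whole second after the job is handed in: every sensor head upright between the rails in single file without gaps from the stop on (each within 10 mm of its place), screen across (over 0.195), button in (over 0.005) and holding the trigger at 0.003 to 0.0095, neither touched; all at rest (all of step 1 and all of step 4 and value of joint shield above 0.195 m and linear speed of each of sensor_1, sensor_2, sensor_3, sensor_4, sensor_5 below 0.01 m/s).
It fails at once if flux bottle pushed aside by more than 4 cm (distance of flux_bottle from where it was at the start of the episode above 0.04 m).
It fails at once if solder reel pushed aside by more than 4 cm (distance of solder_reel from where it was at the start of the episode above 0.04 m).
It fails at once if tweezers pushed aside by more than 4 cm (distance of tweezers from where it was at the start of the episode above 0.04 m).
Of sensor_1, sensor_2, sensor_3, sensor_4, sensor_5 only 3 to 5 are there at a start; the rules pass over those that are not, and their reading is None.
At some moment in a run one of sensor_1, sensor_2, sensor_3, sensor_4, sensor_5 may be knocked a few centimetres aside while the robot is not near it.
It also fails if it takes over 210 s, if anything falls off the work surface, if the arm or the gripper's body presses on something with over 40 N, if the wrist force passes 120 N, or if a joint passes its speed limit or range.

## Working session

There is one attempt and no reset: what is moved stays moved. The work goes in short steps, Python scripts to look and compute and a shell command to move; the robot and the scene stay as the last step left them, time stands still between calls to the robot, and variables do not carry over. Pictures are saved under pics/ and viewed, about 12 in all and at most 16, crops included, and the job is handed in when it is done.

```bash
mkdir -p pics
cat > h.py <<'E'
import numpy as np, cv2
from rig import ctrl, imaging
from scipy.spatial.transform import Rotation as Ro
def ray(n,u,v):
    c=imaging.camera_info(n);f=192/np.tan(np.radians(c['fov_y']/2))
    R=np.array(c['R']);t=np.array(c['t']);o=-R.T@t
    return o,R.T@np.array([(u-c['cx'])/f,(v-c['cy'])/f,1])
def onz(n,u,v,z):
    o,d=ray(n,u,v);return o+d*(z-o[2])/d[2]
def proj(n,X):
    c=imaging.camera_info(n);f=192/np.tan(np.radians(c['fov_y']/2))
    p=np.array(c['R'])@np.array(X)+np.array(c['t']);return np.round([f*p[0]/p[2]+c['cx'],f*p[1]/p[2]+c['cy']],1)
def tool(d):  # world shift -> tool axes, cm
    return np.round(100*Ro.from_euler('xyz',ctrl.state()['orientation'],degrees=True).inv().apply(d),2)
def st():
    s=ctrl.state();print(s['t'],np.round(s['eef_pos'],4),np.round(s['orientation'],1),np.round(s['wrist_force'],1),round(s['grip_width'],4),np.round(s['joints'],0))
E
python3 - <<'E'
from h import *
st();print(ctrl.tcp_to_grasp)
for n in('scene','top'):
    c=imaging.camera_info(n);print(n,c)
    i=imaging.capture(n);cv2.imwrite(f'pics/{n}0_raw.png',i);cv2.imwrite(f'pics/{n}0.png',cv2.resize(i,(800,600)))
E
```

```text
0.0 [0.2585 0.5683 0.2305] [-179.9    0.   155.6] [-0.2  0.1 -0.1] 0.0854 [-64.  40. -11.  90.   9.  52. -12.]
-0.0187
scene {'fov_y': 55.16716180024507, 'cx': 251.8033854787763, 'cy': 190.57945989805788, 'R': array([[ 0.70491275, -0.70927512, -0.0051779 ],
       [-0.30754234, -0.29905635, -0.90331778],
       [ 0.63915234,  0.63835265, -0.42894077]]), 't': array([-0.33674131,  0.2742509 ,  0.95707597])}
top {'fov_y': 48.03199930327017, 'cx': 251.99782608615214, 'cy': 197.55093617155785, 'R': array([[-0.00507332, -0.99998454, -0.00227572],
       [-0.98530772,  0.00538734, -0.17070348],
       [ 0.17071311,  0.00137625, -0.98531982]]), 't': array([0.02635153, 0.50238228, 1.50968093])}
```

View pics/scene0.png

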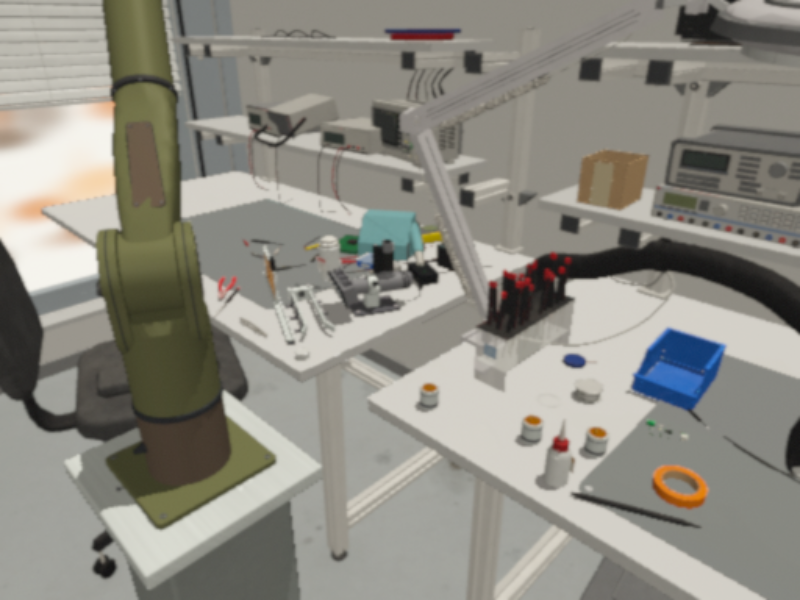

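View pics/top0.png

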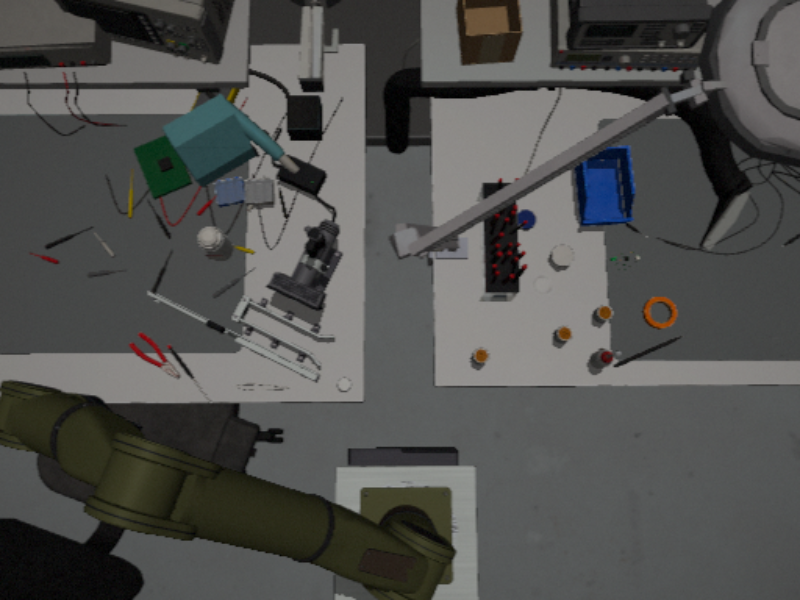

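Run:
```python
from h import *
a=cv2.imread('pics/top0_raw.png')[130:260,85:245];cv2.imwrite('pics/t1.png',cv2.resize(a,None,fx=5,fy=4.6 and 5,interpolation=cv2.INTER_CUBIC)[:600])
b=cv2.imread('pics/scene0_raw.png')[140:240,130:290];cv2.imwrite('pics/s1.png',cv2.resize(b,None,fx=5,fy=5,interpolation=cv2.INTER_CUBIC))
for n,z in(('top',.04),('scene',.04)):
    i=cv2.imread(f'pics/{n}0_raw.png');h=cv2.cvtColor(i,cv2.COLOR_BGR2HSV)
    m=cv2.inRange(h,(8,140,90),(22,255,255));k,l,s,c=cv2.connectedComponentsWithStats(m)
    for j in range(1,k):
        if s[j,4]>6: print(n,c[j].round(1),s[j,2:],onz(n,*c[j],z).round(4))
```

```text
top [422.3 199.3] [ 22  20 184] [ 0.4934 -0.5902  0.04  ]
top [387.  199.6] [ 7  8 42] [ 0.493 -0.463  0.04 ]
top [361.  212.9] [ 7  7 40] [ 0.445  -0.3669  0.04  ]
top [307.7 227.3] [ 7  8 40] [ 0.3944 -0.1744  0.04  ]
scene [172.4 176.1] [2 7 9] [0.4944 0.4947 0.04  ]
scene [274.3 247.6] [ 8  4 26] [ 0.3971 -0.1737  0.04  ]
scene [340.6 268.7] [10  5 35] [ 0.4473 -0.3681  0.04  ]
scene [382.2 276.3] [ 9  6 40] [ 0.4956 -0.4632  0.04  ]
scene [434.6 312.2] [ 35  28 472] [ 0.4596 -0.6103  0.04  ]
```

View pics/t1.png

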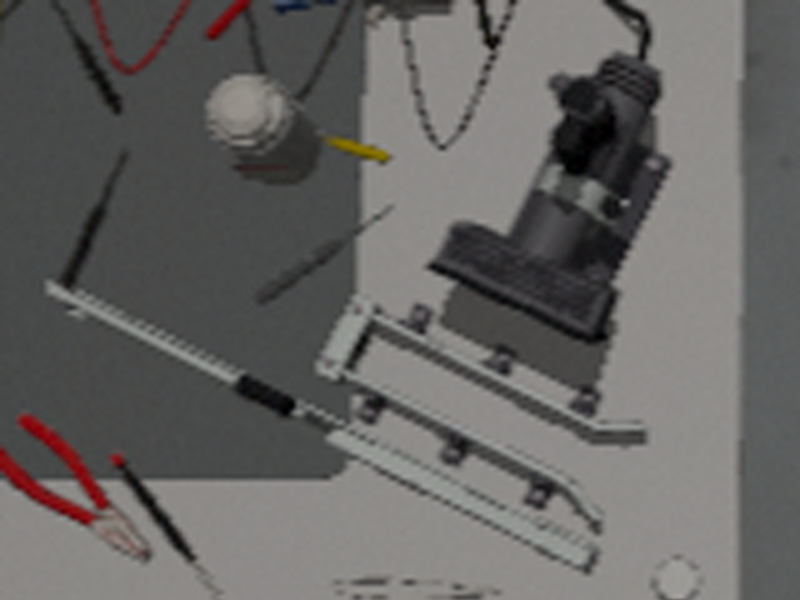

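View pics/s1.png

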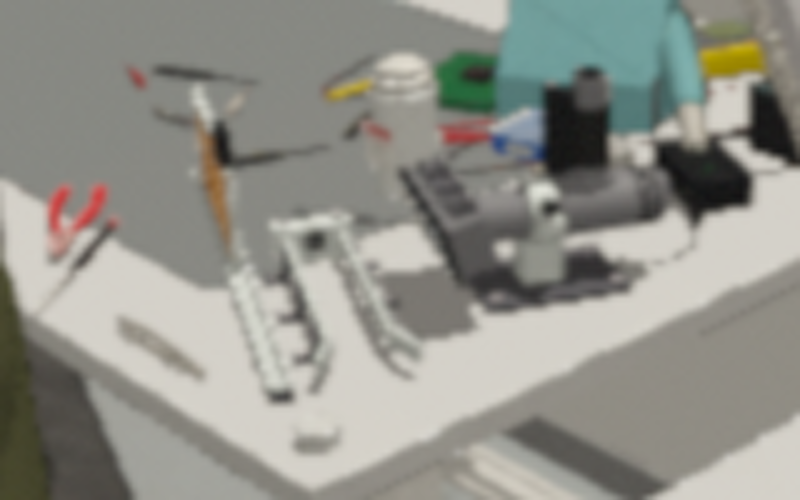

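Run:
```python
from h import *
def t(u,v,z): return onz('top',85+(u+.5)/5-.5,130+(v+.5)/5-.5,z).round(4)
for nm,u,v,z in [('grip',265,393,.122),('chA',330,435,.01),('chB',595,555,.01),('stopU',375,318,.034),('stopL',345,380,.034),('upR flare',597,432,.028),('upR end',645,435,.028),('loR flare',563,480,.028),('loR end',600,530,.028),('headL',455,228,.1),('headR',610,300,.1),('P605,65',630,70,.176),('565,85',565,85,.142),('585,95',585,95,.176)]: print(nm,t(u,v,z))
a=cv2.imread('pics/top0_raw.png')[135:200,165:225];a=cv2.resize(a,None,fx=9,fy=9,interpolation=cv2.INTER_CUBIC)
b=cv2.imread('pics/scene0_raw.png')[145:210,205:275];b=cv2.resize(b,None,fx=9,fy=9,interpolation=cv2.INTER_CUBIC)[:, :]
c=np.hstack([a,b]);g=np.clip(255*(c/255.)**.6,0,255).astype('u1');g=cv2.resize(g,(800,int(800*g.shape[0]/g.shape[1])));print(g.shape,800/c.shape[1]*9);cv2.imwrite('pics/l1.png',g)
```

```text
grip [0.4542 0.4134 0.122 ]
chA [0.4396 0.3948 0.01  ]
chB [0.3511 0.1998 0.01  ]
stopU [0.522  0.3594 0.034 ]
stopL [0.4765 0.3796 0.034 ]
upR flare [0.4384 0.1975 0.028 ]
upR end [0.4361 0.1628 0.028 ]
loR flare [0.4037 0.2215 0.028 ]
loR end [0.3676 0.1944 0.028 ]
headL [0.5736 0.2908 0.1   ]
headR [0.5216 0.1816 0.1   ]
P605,65 [0.6645 0.1619 0.176 ]
565,85 [0.6644 0.2099 0.142 ]
585,95 [0.6473 0.1919 0.176 ]
(400, 800, 3) 6.153846153846154
```

View pics/l1.png

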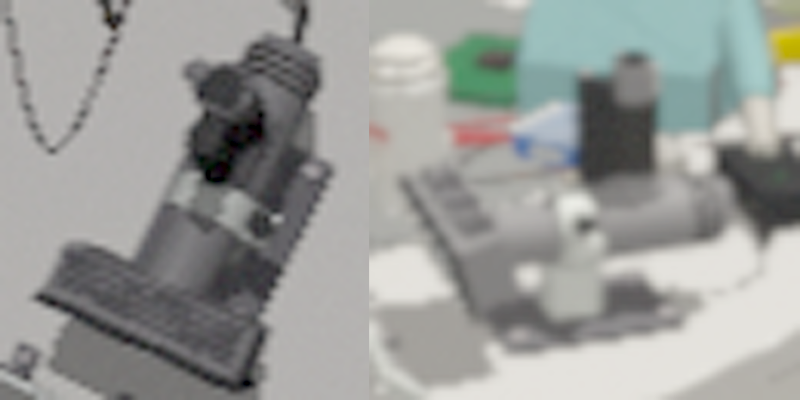

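```bash
cat >> h.py <<'E'
def tri(a,b):
    o1,d1=ray('top',*a);o2,d2=ray('scene',*b)
    s=np.linalg.lstsq(np.stack([d1,-d2],1),o2-o1,rcond=None)[0]
    p,q=o1+s[0]*d1,o2+s[1]*d2;return ((p+q)/2).round(4),round(np.linalg.norm(p-q),4)
def rows(*W):  # world waypoints -> tool cm from current pose
    p=np.array(ctrl.state()['eef_pos'])
    for w in W: print(w,tool(np.array(w)-p))
E
python3 - <<'E'
from h import *
k=.64
print('elbow',tri((405*k,240*k),(410*k,118*k)),'bottleneck',tri((605*k,357*k),(560*k,443*k)))
print('colbase',onz('scene',490*k,325*k,0.05))
print('grip',tri((85+265/5,130+393/5),(130+222/5,140+140/5)))
print('lampgripEnd', tri((165+225/6.154,135+88/6.154),(205+(636-369)/6.154,145+60/6.154)))
rows((.45,.35,.23),(.50,.15,.23),(.47,-.05,.23),(.396,-.174,.16),(.396,-.174,.008))
E
```

```text
elbow (array([0.5364, 0.0061, 0.4976]), np.float64(0.0062)) bottleneck (array([ 0.3869, -0.4497,  0.0721]), np.float64(0.005))
colbase [ 0.66361719 -0.11982343  0.05      ]
grip (array([0.4556, 0.4142, 0.1109]), np.float64(0.0027))
lampgripEnd (array([0.6481, 0.1906, 0.1725]), np.float64(0.0057))
(0.45, 0.35, 0.23) [-26.47 -11.95   0.08]
(0.5, 0.15, 0.23) [-39.3  -28.09   0.11]
(0.47, -0.05, 0.23) [-44.85 -47.54   0.14]
(0.396, -0.174, 0.16) [-43.24 -61.88   7.16]
(0.396, -0.174, 0.008) [-43.24 -61.85  22.36]
```

Run:
```python
from h import *
rows((.34,.42,.2),(.41,.28,.18),(.42,.0,.16),(.396,-.174,.10))
```

```text
(0.34, 0.42, 0.2) [-13.56 -10.13   3.07]
(0.41, 0.28, 0.18) [-25.73 -19.97   5.09]
(0.42, 0.0, 0.16) [-38.22 -45.05   7.14]
(0.396, -0.174, 0.1) [-43.24 -61.87  13.16]
```

```bash
python3 -m inch '[{"travel":[-4.5,-3.4,1],"roll":0},{"travel":[-9,-6.8,2],"roll":0},{"travel":[-13.5,-10.1,3],"roll":0},{"travel":[-17.5,-13.4,3.7],"roll":0},{"travel":[-21.5,-16.7,4.4],"roll":0},{"travel":[-25.7,-20,5],"roll":0},{"travel":[-28.2,-25,5.5],"roll":0},{"travel":[-30.7,-30,6],"roll":0},{"travel":[-33.2,-35,6.5],"roll":0},{"travel":[-35.7,-40,7],"roll":0}]' -1
python3 - <<'E'
from h import *
st();rows((.42,.0,.16),(.396,-.174,.10))
E
```

```text
t: 1.35
eef_pos: [0.4179, 0.0547, 0.1611]
orientation: [-179.9, 0.0, 155.6]
wrist_force: [1.8, 0.1, -0.0]
grip_width: 0.0854
1.35 [0.4179 0.0547 0.1611] [-179.9    0.   155.6] [ 1.8  0.1 -0. ] 0.0854 [ -5.  33. -13. 128.  20.  21.  30.]
(0.42, 0.0, 0.16) [-2.45 -4.89  0.11]
(0.396, -0.174, 0.1) [ -7.46 -21.72   6.14]
```

```bash
python3 -m inch '[{"travel":[-2.4,-4.9,0.1],"roll":0},{"travel":[-4,-9.5,1.5],"roll":0},{"travel":[-5.6,-14,3],"roll":0},{"travel":[-6.8,-18,4.5],"roll":0},{"travel":[-7.5,-21.7,6.1],"roll":0},{"travel":[-7.5,-21.7,6.1],"roll":0}]' -1
python3 - <<'E'
from h import *
st()
i=imaging.capture('scene');cv2.imwrite('pics/sc.png',i);j=imaging.capture('top');h=None
for n,i in(('top',j),('scene',i)):
    h=cv2.cvtColor(i,cv2.COLOR_BGR2HSV)
    m=cv2.inRange(h,(8,140,90),(22,255,255));k,l,s,c=cv2.connectedComponentsWithStats(m)
    for q in range(1,k):
        if s[q,4]>6: print(n,c[q].round(1),s[q,2:],onz(n,*c[q],.04).round(4))
rows((.396,-.174,.008))
E
```

```text
t: 2.1
eef_pos: [0.3944, -0.177, 0.0993]
orientation: [-179.8, -0.1, 155.2]
wrist_force: [0.1, 0.2, 0.9]
grip_width: 0.0855
2.1 [ 0.3944 -0.177   0.0993] [-1.798e+02 -1.000e-01  1.552e+02] [0.1 0.2 0.9] 0.0855 [ 24.  41. -10. 128.  32.  13.  50.]
top [422.2 199.3] [ 22  20 184] [ 0.4933 -0.5898  0.04  ]
top [386.9 199.5] [ 7  8 43] [ 0.4932 -0.4628  0.04  ]
scene [172.4 176.1] [2 7 9] [0.4944 0.4947 0.04  ]
scene [274.3 247.6] [ 8  4 26] [ 0.3971 -0.1737  0.04  ]
scene [340.6 268.7] [10  5 35] [ 0.4473 -0.3681  0.04  ]
scene [382.2 276.3] [ 9  6 40] [ 0.4956 -0.4632  0.04  ]
scene [434.6 312.2] [ 35  28 472] [ 0.4596 -0.6103  0.04  ]
(0.396, -0.174, 0.008) [ 0.03 -0.03  9.22]
```

```bash
python3 -m inch '[{"travel":[0,0,4.5],"roll":0},{"travel":[0,0,8],"roll":0},{"travel":[0,0,9.2],"roll":0},{"travel":[0,0,9.2],"roll":0}]' -1; python3 -m inch '[{"travel":[0,0,0],"roll":0},{"travel":[0,0,0],"roll":0},{"travel":[0,0,0],"roll":0},{"travel":[0,0,0],"roll":0},{"travel":[0,0,0],"roll":0},{"travel":[0,0,0],"roll":0}]' 1 30; python3 -m inch '[{"travel":[0,0,-4],"roll":0},{"travel":[0,0,-9],"roll":0},{"travel":[0,0,-9],"roll":0}]'
python3 - <<'E'
from h import *
st()
E
```

```text
t: 2.7
eef_pos: [0.3872, -0.1726, 0.0196]
orientation: [-179.2, -1.7, 155.9]
wrist_force: [-0.7, 0.5, 0.1]
grip_width: 0.0853
t: 3.45
eef_pos: [0.3879, -0.1721, 0.0203]
orientation: [-179.3, -1.6, 156.0]
wrist_force: [-0.0, 1.6, 6.3]
grip_width: 0.0349
t: 3.82
eef_pos: [0.3926, -0.1716, 0.1135]
orientation: [-179.5, -1.3, 155.9]
wrist_force: [1.2, -0.1, -0.2]
grip_width: 0.0347
3.825 [ 0.3926 -0.1716  0.1135] [-179.5   -1.3  155.9] [ 1.2 -0.1 -0.2] 0.0347 [ 36.  42. -30. 127.  51.  26.  30.]
```

Run:
```python
from h import *
g=cv2.cvtColor(cv2.imread('pics/top0_raw.png'),cv2.COLOR_BGR2GRAY).astype('f4')
th=np.radians(64);y=np.array([np.cos(th),np.sin(th)]);x=np.array([y[1],-y[0]]);S=np.array([.501,.369])
for z,xs in((.028,np.arange(-.04,.041,.002)),(.01,np.arange(-.08,-.05,.002))):
  print(z)
  P={}
  for nm,ys in(('far',np.arange(-.09,-.02,.003)),('near',np.arange(-.17,-.10,.003))):
    P[nm]=[np.mean([cv2.getRectSubPix(g,(1,1),tuple(map(float,proj_)))[0,0] for proj_ in [proj('top',[*(S+a*x+b*y),z]) for b in ys]]) for a in xs]
  for k,a in enumerate(xs): print(round(a*1000),int(P['far'][k]),int(P['near'][k]))
```

```text
0.028
-40 122 121
-38 120 115
-36 113 99
-34 98 75
-32 77 63
-30 63 64
-28 63 69
-26 75 88
-24 104 122
-22 133 141
-20 137 137
-18 134 133
-16 138 138
-14 140 141
-12 141 141
-10 140 141
-8 140 141
-6 140 141
-4 140 141
-2 140 141
0 141 141
2 141 141
4 140 141
6 140 140
8 140 135
10 135 117
12 114 90
14 85 74
16 72 70
18 72 73
20 85 93
22 114 126
24 133 138
26 127 126
28 112 115
30 110 112
32 116 113
34 118 116
36 117 119
38 106 110
40 86 86
0.01
-80 135 141
-78 131 139
-76 114 125
-74 96 105
-72 107 114
-70 135 138
-68 148 148
-66 150 148
-64 149 147
-62 148 141
-60 139 126
-58 124 119
-56 122 130
-54 132 138
-52 137 139
```

Run:
```python
from h import *
rows((.42,-.06,.14),(.43,.06,.14),(.403,.188,.12))
```

```text
(0.42, -0.06, 0.14) [ 2.11 11.28 -2.71]
(0.43, 0.06, 0.14) [ 6.09 22.65 -2.72]
(0.403, 0.188, 0.12) [13.73 33.25 -0.64]
```

```bash
python3 -m inch '[{"travel":[1,5.6,-2],"roll":0},{"travel":[2.1,11.3,-2.7],"roll":0},{"travel":[4,17,-2.7],"roll":0},{"travel":[6.1,22.6,-2.7],"roll":1},{"travel":[9.5,27,-2],"roll":2},{"travel":[13,31.5,-1],"roll":2.3},{"travel":[13.7,33.2,-0.6],"roll":2.3},{"travel":[13.7,33.2,-0.6],"roll":2.3}]'
python3 - <<'E'
from h import *
st()
i=imaging.capture('scene');cv2.imwrite('pics/sc.png',i);j=imaging.capture('top')
a=cv2.resize(i[120:240,120:280],None,fx=3,fy=3,interpolation=2);b=cv2.resize(j[150:270,130:230],None,fx=3,fy=3,interpolation=2)
cv2.imwrite('pics/m1.png',np.hstack([a,b]))
E
```

```text
t: 4.82
eef_pos: [0.4025, 0.1886, 0.1189]
orientation: [-179.4, -1.3, 153.8]
wrist_force: [0.2, -0.8, -1.4]
grip_width: 0.035
4.825 [0.4025 0.1886 0.1189] [-179.4   -1.3  153.8] [ 0.2 -0.8 -1.4] 0.035 [-13.  41. -28. 124.  42.  26. -11.]
```

View pics/m1.png

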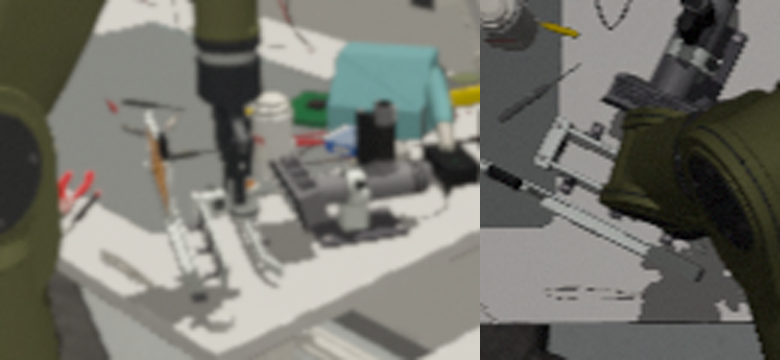

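Run:
```python
from h import *
i=cv2.imread('pics/sc.png');h=cv2.cvtColor(i,cv2.COLOR_BGR2HSV)
for z in(.098,.118,.138): print(z,proj('scene',[.4103,.1851,z]),proj('scene',[.4025,.1886,z]))
for r in range(176,196): print(r,' '.join(f"{h[r,c,0]:3d}/{h[r,c,1]:3d}/{h[r,c,2]:3d}" for c in range(192,212)))
```

```text
0.098 [200.9 191.8] [198.6 192.2]
0.118 [200.6 186.6] [198.2 187. ]
0.138 [200.2 181.4] [197.8 181.8]
176  30/ 11/136  30/ 12/126  25/ 16/ 93  30/ 10/ 52  75/ 15/ 35 100/ 22/ 35  90/  7/ 36  60/ 11/ 48  30/  8/ 64  30/  5/ 56   0/  0/ 42  30/  4/ 68  25/ 13/114  27/ 17/134  23/ 16/142  27/ 17/147  25/ 19/149  24/ 18/140  25/ 14/112  30/ 10/ 79
177  30/ 11/137  30/ 12/128  24/ 13/ 95  50/ 14/ 53  90/ 14/ 36  90/ 15/ 35 120/ 21/ 37  60/  6/ 40  90/  6/ 41  90/  6/ 41  90/  6/ 41  50/ 11/ 69  30/ 13/114  26/ 15/133  24/ 18/141  24/ 17/148  25/ 18/152  27/ 17/149  23/ 15/132  25/ 16/ 94
178  30/ 11/138  25/ 12/130  30/ 11/ 97  30/  5/ 54 120/  6/ 40 100/ 20/ 38 100/ 22/ 35  75/ 14/ 37 120/ 14/ 37  60/  6/ 46  30/ 12/ 66  24/ 14/ 89  26/ 15/120  30/ 15/133  27/ 16/140  24/ 17/147  24/ 17/154  24/ 17/152  24/ 18/139  19/ 19/107
179  30/  9/136  30/ 10/129  30/ 11/ 97  40/ 12/ 62  30/  9/ 58  45/ 10/ 52  75/ 13/ 39  90/  8/ 33  75/ 13/ 39  21/ 27/ 66  17/ 38/106  15/ 44/128  17/ 37/139  23/ 22/140  26/ 15/140  26/ 12/145  26/ 13/156  24/ 17/153  23/ 17/139  23/ 17/123
180  30/  9/137  30/ 1
[... 3181 characters left out ...]
/ 13/209  20/ 15/206  22/ 15/181  24/ 17/146  23/ 18/131  26/ 15/136  30/ 15/137  33/ 16/144  30/ 13/152  30/ 11/143  21/ 13/137  20/ 15/156  19/ 15/187  22/ 14/200  22/ 14/203  19/ 14/204  22/ 14/203  20/ 15/204
194  22/ 13/212  20/ 14/213  22/ 13/213  20/ 14/212  22/ 14/201  19/ 16/176  21/ 18/145  24/ 19/134  26/ 15/137  30/ 13/152  33/ 13/176  30/ 12/164  23/ 14/159  18/ 15/171  19/ 17/170  18/ 16/164  21/ 16/162  20/ 19/163  22/ 17/162  19/ 17/162
195  22/ 13/214  19/ 13/214  20/ 14/214  20/ 14/214  22/ 13/211  20/ 15/199  22/ 17/167  20/ 17/139  21/ 18/143  26/ 13/156  33/ 13/180  30/ 13/175  26/ 13/155  21/ 17/151  19/ 20/143  18/ 19/132  18/ 20/130  18/ 20/130  20/ 18/129  18/ 20/129
```

Run:
```python
from h import *
rows((.403,.188,.022))
```

```text
(0.403, 0.188, 0.022) [-0.12  0.35  9.71]
```

```bash
python3 -m inch '[{"travel":[0,0.1,4],"roll":0},{"travel":[-0.1,0.2,7.5],"roll":0},{"travel":[-0.1,0.3,9.7],"roll":0},{"travel":[-0.1,0.3,9.7],"roll":0}]'; python3 -m inch '[{"travel":[0,0,0],"roll":0},{"travel":[0,0,0],"roll":0},{"travel":[0,0,0],"roll":0}]' -0.3
python3 - <<'E'
from h import *
rows((.403,.188,.022),(.403,.188,.09),(.382,.145,.09),(.382,.145,.012))
E
```

```text
t: 5.42
eef_pos: [0.4023, 0.1853, 0.0213]
orientation: [-179.0, -1.3, 153.4]
wrist_force: [-0.5, 0.2, 0.3]
grip_width: 0.0346
t: 5.8
eef_pos: [0.4027, 0.1853, 0.0219]
orientation: [-179.1, -1.3, 153.4]
wrist_force: [0.5, 0.0, 0.6]
grip_width: 0.0557
(0.403, 0.188, 0.022) [ 0.1   0.25 -0.01]
(0.403, 0.188, 0.09) [ 0.24  0.15 -6.81]
(0.382, 0.145, 0.09) [ 0.2  -4.64 -6.73]
(0.382, 0.145, 0.012) [ 0.03 -4.52  1.07]
```

```bash
cat >> h.py <<'E'
TY=np.array([.4446,.8957]);TX=np.array([.8957,-.4446]);C0=np.array([.442,.2476])
def tr(p): d=np.array(p[:2])-C0;return np.round([d@TX,-.135+d@TY],4)
def wp(x,y,z): return [*(C0+x*TX+(y+.135)*TY).round(4),z]
E
python3 -m inch '[{"travel":[-0.4,0,0],"roll":0},{"travel":[-0.75,0,0],"roll":0},{"travel":[-0.75,1.5,0],"roll":0},{"travel":[-0.75,3,0],"roll":0},{"travel":[-0.75,4.5,0],"roll":0},{"travel":[-0.75,6,0],"roll":0},{"travel":[-0.75,7,0],"roll":0},{"travel":[-0.75,7,0],"roll":0}]'
python3 - <<'E'
from h import *
st();print(tr(ctrl.state()['eef_pos']))
rows(wp(0,-.12,.022))
E
```

```text
t: 6.8
eef_pos: [0.4412, 0.2452, 0.0207]
orientation: [-179.2, -1.3, 153.4]
wrist_force: [0.6, -0.0, 0.8]
grip_width: 0.0558
6.8 [0.4412 0.2452 0.0207] [-179.2   -1.3  153.4] [ 0.6 -0.   0.8] 0.0558 [-21.  53. -21. 116.  50.  21. -19.]
[ 0.0003 -0.1375]
[np.float64(0.4487), np.float64(0.261), 0.022] [ 0.04  1.75 -0.16]
```

```bash
python3 -m inch '[{"travel":[0,1.5,0],"roll":0},{"travel":[0,3,0],"roll":0},{"travel":[0,4.5,0],"roll":0},{"travel":[0,6,0],"roll":0},{"travel":[0,7,0],"roll":0},{"travel":[0,7,0],"roll":0},{"travel":[0,6.5,-1],"roll":0},{"travel":[0,6.5,-6],"roll":0},{"travel":[0,6.5,-10],"roll":0}]'
python3 - <<'E'
from h import *
st();print(tr(ctrl.state()['eef_pos']))
for n in('top','scene'):
    i=imaging.capture(n);cv2.imwrite(f'pics/{n}2.png',i)
    h=cv2.cvtColor(i,cv2.COLOR_BGR2HSV)
    m=cv2.inRange(h,(8,110,80),(22,255,255));k,l,s,c=cv2.connectedComponentsWithStats(m)
    for q in range(1,k):
        if s[q,4]>6: p=onz(n,*c[q],.04).round(4);print(n,c[q].round(1),s[q,2:],p,tr(p))
E
```

```text
t: 7.92
eef_pos: [0.4726, 0.3028, 0.1215]
orientation: [-179.2, -1.2, 153.4]
wrist_force: [0.7, -0.2, 0.4]
grip_width: 0.0554
7.925 [0.4726 0.3028 0.1215] [-179.2   -1.2  153.4] [ 0.7 -0.2  0.4] 0.0554 [-18.  47. -34. 104.  37.  41.  -8.]
[ 0.0029 -0.0719]
top [310.9  12.9] [ 30  19 460] [ 1.2328 -0.2097  0.04  ] [ 0.9116 -0.193 ]
top [422.3 199.3] [ 22  20 198] [ 0.4932 -0.5903  0.04  ] [ 0.4184 -0.8627]
top [387.  199.6] [ 7  8 48] [ 0.4928 -0.463   0.04  ] [ 0.3614 -0.7489]
top [174.7 210.1] [ 6  3 12] [0.4589 0.3019 0.04  ] [-0.009  -0.0788]
top [361.  212.9] [ 7  8 46] [ 0.445 -0.367  0.04 ] [ 0.2759 -0.6842]
scene [75. 66.] [7 1 7] [1.7828 4.7743 0.04  ] [-0.8116  4.5157]
scene [394.7 113.6] [ 42  35 739] [2.2042 0.3173 0.04  ] [1.5474 0.7109]
scene [ 96.2 116.4] [3 4 8] [0.7265 1.7525 0.04  ] [-0.4143  1.3394]
scene [172.5 176.4] [ 4 15 34] [0.4927 0.4918 0.04  ] [-0.0632  0.1063]
scene [195.7 191.1] [ 6  3 15] [0.4726 0.3039 0.04  ] [ 0.0024 -0.071 ]
scene [340.7 268.7] [10  6 43] [ 0.4476 -0.3682  0.04  ] [ 0.2788 -0.6841]
scene [382.2 276.4] [10  6 48] [ 0.4951 -0.4634  0.04  ] [ 0.3637 -0.7482]
scene [434.8 311.3] [ 35  28 574] [ 0.4626 -0.6094  0.04  ] [ 0.3995 -0.8935]
```

Run:
```python
from h import *
rows((.43,.10,.14),(.42,.0,.14),(.43,-.20,.14),(.446,-.3675,.1))
```

```text
(0.43, 0.1, 0.14) [ -5.16 -20.34  -1.53]
(0.42, 0.0, 0.14) [ -8.75 -29.73  -1.52]
(0.43, -0.2, 0.14) [-18.6  -47.16  -1.58]
(0.446, -0.3675, 0.1) [-27.61 -61.39   2.36]
```

```bash
python3 -m inch '[{"travel":[-1.3,-5,-1],"roll":0},{"travel":[-2.6,-10.1,-1.5],"roll":0},{"travel":[-3.9,-15.2,-1.5],"roll":0},{"travel":[-5.2,-20.3,-1.5],"roll":0},{"travel":[-7,-25,-1.5],"roll":0},{"travel":[-8.7,-29.7,-1.5],"roll":0},{"travel":[-11.2,-34,-1.5],"roll":0},{"travel":[-13.7,-38.5,-1.5],"roll":0},{"travel":[-16.2,-43,-1.5],"roll":0},{"travel":[-18.6,-47.2,-1.5],"roll":0}]' -1;  python3 - <<'E'
from h import *
st();rows((.446,-.3675,.1))
E
```

```text
t: 9.28
eef_pos: [0.4285, -0.2024, 0.139]
orientation: [-179.5, -1.1, 153.3]
wrist_force: [1.1, 0.1, 0.1]
grip_width: 0.0854
9.275 [ 0.4285 -0.2024  0.139 ] [-179.5   -1.1  153.3] [1.1 0.1 0.1] 0.0854 [ 42.  42. -37. 118.  44.  36.  38.]
(0.446, -0.3675, 0.1) [ -9.05 -13.94   3.83]
```

```bash
python3 -m inch '[{"travel":[-3,-4.6,1.2],"roll":0},{"travel":[-6,-9.2,2.5],"roll":0},{"travel":[-9,-13.9,3.8],"roll":0},{"travel":[-9,-13.9,3.8],"roll":0}]' -1;  python3 - <<'E'
from h import *
st();
i=imaging.capture('scene')
h=cv2.cvtColor(i,cv2.COLOR_BGR2HSV)
m=cv2.inRange(h,(8,140,90),(22,255,255));k,l,s,c=cv2.connectedComponentsWithStats(m)
for q in range(1,k):
    if s[q,4]>6: p=onz('scene',*c[q],.04).round(4);print(c[q].round(1),s[q,2:],p,tr(p))
rows((.446,-.3675,.008))
E
```

```text
t: 9.78
eef_pos: [0.4425, -0.3726, 0.0983]
orientation: [-179.3, -1.2, 152.8]
wrist_force: [0.3, 0.3, 0.4]
grip_width: 0.0853
9.775 [ 0.4425 -0.3726  0.0983] [-179.3   -1.2  152.8] [0.3 0.3 0.4] 0.0853 [ 56.  51. -37. 102.  44.  44.  57.]
[172.4 176.1] [2 7 9] [0.4944 0.4947 0.04  ] [-0.0629  0.1096]
[196.1 191.3] [5 2 7] [0.4727 0.3009 0.04  ] [ 0.0038 -0.0736]
[340.6 268.7] [10  5 35] [ 0.4473 -0.3681  0.04  ] [ 0.2785 -0.6841]
[382.2 276.3] [ 9  6 40] [ 0.4956 -0.4632  0.04  ] [ 0.364  -0.7478]
[434.6 312.2] [ 35  28 471] [ 0.4595 -0.6104  0.04  ] [ 0.3971 -0.8957]
(0.446, -0.3675, 0.008) [-0.34  0.31  9.1 ]
```

```bash
python3 -m inch '[{"travel":[-0.2,0.2,4.5],"roll":0},{"travel":[-0.3,0.3,8],"roll":0},{"travel":[-0.3,0.3,9],"roll":0},{"travel":[-0.3,0.3,9],"roll":0}]' -1
python3 - <<'E'
from h import *
st();rows((.446,-.3675,.010))
E
```

```text
t: 10.32
eef_pos: [0.4458, -0.3663, 0.0094]
orientation: [-179.5, -1.3, 153.1]
wrist_force: [0.2, -0.2, 0.3]
grip_width: 0.0854
10.325 [ 0.4458 -0.3663  0.0094] [-179.5   -1.3  153.1] [ 0.2 -0.2  0.3] 0.0854 [ 52.  58. -31. 104.  52.  35.  51.]
(0.446, -0.3675, 0.01) [-0.07 -0.1  -0.06]
```

```bash
python3 -m inch '[{"travel":[0,0,0],"roll":0},{"travel":[0,0,0],"roll":0},{"travel":[0,0,0],"roll":0},{"travel":[0,0,0],"roll":0},{"travel":[0,0,0],"roll":0},{"travel":[0,0,0],"roll":0}]' 1 30; python3 -m inch '[{"travel":[0,0,-4],"roll":0},{"travel":[0,0,-9],"roll":0},{"travel":[0,0,-13],"roll":0},{"travel":[0,0,-13],"roll":0}]'
python3 - <<'E'
from h import *
st();rows((.43,-.20,.14),(.42,0,.14),(.43,.06,.14),wp(0,-.20,.12))
E
```

```text
t: 11.08
eef_pos: [0.4462, -0.3666, 0.0104]
orientation: [-179.5, -1.2, 153.1]
wrist_force: [-0.3, -0.2, 6.2]
grip_width: 0.0354
t: 11.58
eef_pos: [0.4511, -0.3677, 0.1434]
orientation: [-179.5, -0.8, 153.1]
wrist_force: [0.4, -0.5, -1.3]
grip_width: 0.0347
11.575 [ 0.4511 -0.3677  0.1434] [-179.5   -0.8  153.1] [ 0.4 -0.5 -1.3] 0.0347 [ 57.  48. -40. 100.  41.  48.  60.]
(0.43, -0.2, 0.14) [ 9.46 14.    0.35]
(0.42, 0, 0.14) [19.4  31.39  0.34]
(0.43, 0.06, 0.14) [21.22 37.19  0.32]
[np.float64(0.4131), np.float64(0.1894), 0.12] [28.55 47.98  2.33]
```

```bash
python3 -m inch '[{"travel":[3.2,4.7,0.3],"roll":0},{"travel":[6.4,9.4,0.3],"roll":0},{"travel":[9.4,14,0.3],"roll":0},{"travel":[12,18.5,0.3],"roll":0},{"travel":[14.5,23,0.3],"roll":0},{"travel":[17,27.2,0.3],"roll":0},{"travel":[19.4,31.4,0.3],"roll":0},{"travel":[21.2,37.2,0.3],"roll":0},{"travel":[24.5,42,1],"roll":0},{"travel":[27.5,46.5,2],"roll":0}]'
python3 - <<'E'
from h import *
st();rows(wp(0,-.2,.1),wp(0,-.2,.0125))
E
```

```text
t: 12.82
eef_pos: [0.415, 0.173, 0.1222]
orientation: [-179.4, -0.9, 153.1]
wrist_force: [1.1, 0.2, -1.3]
grip_width: 0.035
12.825 [0.415  0.173  0.1222] [-179.4   -0.9  153.1] [ 1.1  0.2 -1.3] 0.035 [ -9.  41. -30. 123.  44.  28. -11.]
[np.float64(0.4131), np.float64(0.1894), 0.1] [0.88 1.4  2.22]
[np.float64(0.4131), np.float64(0.1894), 0.0125] [ 0.75  1.48 10.97]
```

```bash
python3 -m inch '[{"travel":[0.8,1.3,2.5],"roll":0},{"travel":[0.8,1.4,6.5],"roll":0},{"travel":[0.75,1.5,9.5],"roll":0},{"travel":[0.75,1.5,10.9],"roll":0},{"travel":[0.75,1.5,10.9],"roll":0}]'
python3 - <<'E'
from h import *
st();print(tr(ctrl.state()['eef_pos']));rows(wp(0,-.2,.0125))
E
```

```text
t: 13.45
eef_pos: [0.4119, 0.1887, 0.0117]
orientation: [-179.2, -0.9, 153.2]
wrist_force: [-0.1, 1.4, -1.3]
grip_width: 0.035
13.45 [0.4119 0.1887 0.0117] [-179.2   -0.9  153.2] [-0.1  1.4 -1.3] 0.035 [-25.  52.  -9. 125.  62.   8. -29.]
[-0.0007 -0.2011]
[np.float64(0.4131), np.float64(0.1894), 0.0125] [-0.07  0.11 -0.08]
```

```bash
python3 -m inch '[{"travel":[0,0,0],"roll":0},{"travel":[0,0,0],"roll":0},{"travel":[-0.05,0.8,-0.3],"roll":0},{"travel":[-0.05,2,-0.3],"roll":0},{"travel":[-0.05,3.4,-0.3],"roll":0},{"travel":[-0.05,4.8,-0.3],"roll":0},{"travel":[-0.05,6.2,-0.3],"roll":0},{"travel":[-0.05,6.2,-0.3],"roll":0},{"travel":[-0.05,5.7,-1],"roll":0},{"travel":[-0.05,5.7,-6],"roll":0}]' -0.3
python3 - <<'E'
from h import *
st();print(tr(ctrl.state()['eef_pos']))
i=imaging.capture('scene')
h=cv2.cvtColor(i,cv2.COLOR_BGR2HSV)
m=cv2.inRange(h,(8,110,80),(22,255,255));k,l,s,c=cv2.connectedComponentsWithStats(m)
for q in range(1,k):
    if s[q,4]>6: p=onz('scene',*c[q],.04).round(4);print(c[q].round(1),s[q,2:],p,tr(p))
E
```

```text
t: 14.7
eef_pos: [0.4373, 0.237, 0.0699]
orientation: [-178.8, -1.0, 153.2]
wrist_force: [0.3, 0.8, -0.5]
grip_width: 0.0557
14.7 [0.4373 0.237  0.0699] [-178.8   -1.   153.2] [ 0.3  0.8 -0.5] 0.0557 [-17.  49. -28. 117.  47.  28. -17.]
[ 0.0005 -0.1465]
[394.8 113.4] [ 42  35 745] [2.2085 0.3184 0.04  ] [1.5508 0.7138]
[ 97.2 116.7] [ 4  4 11] [0.7266 1.7382 0.04  ] [-0.4078  1.3267]
[172.4 175.8] [ 4 17 37] [0.4965 0.498  0.04  ] [-0.0625  0.1135]
[194.8 191. ] [ 4  3 10] [0.4706 0.3068 0.04  ] [-0.0007 -0.0693]
[199.2 199. ] [ 6  3 14] [0.4396 0.2389 0.04  ] [ 0.0017 -0.1439]
[382.2 276.4] [10  6 49] [ 0.4954 -0.4635  0.04  ] [ 0.364  -0.7482]
[434.8 311.3] [ 35  28 572] [ 0.4626 -0.6095  0.04  ] [ 0.3995 -0.8935]
```

```bash
python3 -m inch '[{"travel":[0,-2.5,-1],"roll":0},{"travel":[0,-5.2,-1],"roll":0},{"travel":[0,-5.2,-1],"roll":0},{"travel":[0,-5.2,1],"roll":0},{"travel":[0,-5.2,4.7],"roll":0},{"travel":[0,-5.2,5.3],"roll":0},{"travel":[0,-5.2,5.3],"roll":0}]' 1
python3 - <<'E'
from h import *
st();print(tr(ctrl.state()['eef_pos']));rows(wp(0,-.1,.015))
E
```

```text
t: 15.62
eef_pos: [0.4158, 0.1932, 0.024]
orientation: [-179.4, -0.8, 153.2]
wrist_force: [-0.0, 0.1, 0.8]
grip_width: -0.0001
15.625 [0.4158 0.1932 0.024 ] [-179.4   -0.8  153.2] [-0.   0.1  0.8] -0.0001 [-22.  51. -14. 125.  61.  12. -28.]
[ 0.0007 -0.1954]
[np.float64(0.4576), np.float64(0.2789), 0.015] [0.11 9.54 0.8 ]
```

```bash
python3 -m inch '[{"travel":[0,0.5,0.7],"roll":0},{"travel":[0,2,0.7],"roll":0},{"travel":[0,3.5,0.7],"roll":0},{"travel":[0,5,0.7],"roll":0},{"travel":[0,6.5,0.7],"roll":0},{"travel":[0,8,0.7],"roll":0},{"travel":[0,9.5,0.7],"roll":0},{"travel":[0,9.5,0.7],"roll":0},{"travel":[0,8.8,-1],"roll":0},{"travel":[0,8.8,-7],"roll":0}]' 1
python3 - <<'E'
from h import *
st();print(tr(ctrl.state()['eef_pos']))
for n in('top','scene'):
    i=imaging.capture(n);cv2.imwrite(f'pics/{n}3.png',i)
    h=cv2.cvtColor(i,cv2.COLOR_BGR2HSV)
    m=cv2.inRange(h,(8,110,80),(22,255,255));k,l,s,c=cv2.connectedComponentsWithStats(m)
    for q in range(1,k):
        if s[q,4]>6: p=onz(n,*c[q],.04).round(4);print(n,c[q].round(1),s[q,2:],p,tr(p))
rows((.43,.10,.14),(.42,0,.14),(.43,-.20,.14),(.494,-.463,.1))
E
```

```text
t: 16.88
eef_pos: [0.4546, 0.2692, 0.0925]
orientation: [-179.0, -0.9, 153.2]
wrist_force: [0.8, 1.5, 0.5]
grip_width: -0.0002
16.875 [0.4546 0.2692 0.0925] [-179.    -0.9  153.2] [0.8 1.5 0.5] -0.0002 [-16.  48. -33. 111.  44.  35. -14.]
[ 0.0017 -0.1101]
top [310.8  12.8] [ 29  19 459] [ 1.2331 -0.2095  0.04  ] [ 0.9118 -0.1927]
top [422.3 199.3] [ 22  20 198] [ 0.4932 -0.5903  0.04  ] [ 0.4184 -0.8627]
top [386.9 199.6] [ 7  8 49] [ 0.4931 -0.4628  0.04  ] [ 0.3616 -0.7486]
scene [394.7 113.3] [ 42  35 737] [2.2128 0.3211 0.04  ] [1.5534 0.7181]
scene [ 96.9 116.5] [ 5  4 11] [0.7275 1.7445 0.04  ] [-0.4098  1.3327]
scene [172.4 175.6] [ 4 17 37] [0.4976 0.4999 0.04  ] [-0.0624  0.1157]
scene [194.6 188.4] [ 6  6 25] [0.4846 0.3268 0.04  ] [ 0.0029 -0.0451]
scene [382.2 276.4] [10  6 49] [ 0.4954 -0.4635  0.04  ] [ 0.364  -0.7482]
scene [434.8 311.3] [ 35  28 575] [ 0.4627 -0.6095  0.04  ] [ 0.3996 -0.8935]
(0.43, 0.1, 0.14) [ -5.24 -16.8   -4.14]
(0.42, 0, 0.14) [ -8.85 -26.18  -4.14]
(0.43, -0.2, 0.14) [-18.76 -43.58  -4.19]
(0.494, -0.463, 0.1) [-36.37 -64.16  -0.3 ]
```

Chain pushed in (merged blob midway between the two). Now the third sensor.

```bash
python3 -m inch '[{"travel":[-1.3,-4.2,-3],"roll":0},{"travel":[-3,-10,-4.2],"roll":0},{"travel":[-5.2,-16.8,-4.2],"roll":0},{"travel":[-7,-21.5,-4.2],"roll":0},{"travel":[-8.9,-26.2,-4.2],"roll":0},{"travel":[-11.4,-30.5,-4.2],"roll":0},{"travel":[-13.9,-35,-4.2],"roll":0},{"travel":[-16.4,-39.5,-4.2],"roll":0},{"travel":[-18.8,-43.6,-4.2],"roll":0},{"travel":[-22,-47.5,-4.2],"roll":0}]' -1;  python3 - <<'E'
from h import *
st();rows((.494,-.463,.1))
E
```

```text
t: 18.23
eef_pos: [0.4395, -0.2514, 0.1406]
orientation: [-179.8, -0.6, 153.2]
wrist_force: [1.1, 0.9, -0.3]
grip_width: 0.0853
18.225 [ 0.4395 -0.2514  0.1406] [-179.8   -0.6  153.2] [ 1.1  0.9 -0.3] 0.0853 [ 49.  44. -40. 113.  45.  40.  43.]
(0.494, -0.463, 0.1) [-14.45 -16.41   3.98]
```

```bash
python3 -m inch '[{"travel":[-4,-4.5,1],"roll":0},{"travel":[-8,-9,2],"roll":0},{"travel":[-11.5,-13,3],"roll":0},{"travel":[-14.4,-16.4,4],"roll":0},{"travel":[-14.4,-16.4,4],"roll":0},{"travel":[-14.4,-16.4,4],"roll":0}]' -1;  python3 - <<'E'
from h import *
st();
i=imaging.capture('scene')
h=cv2.cvtColor(i,cv2.COLOR_BGR2HSV)
m=cv2.inRange(h,(8,120,85),(22,255,255));k,l,s,c=cv2.connectedComponentsWithStats(m)
for q in range(1,k):
    if s[q,4]>6: p=onz('scene',*c[q],.04).round(4);print(c[q].round(1),s[q,2:],p,tr(p))
rows((.494,-.463,.010))
E
```

```text
t: 18.98
eef_pos: [0.4931, -0.4615, 0.1002]
orientation: [-179.8, -0.6, 153.2]
wrist_force: [0.5, 0.9, -0.5]
grip_width: 0.0855
18.975 [ 0.4931 -0.4615  0.1002] [-179.8   -0.6  153.2] [ 0.5  0.9 -0.5] 0.0855 [ 59.  58. -41.  84.  43.  55.  69.]
[172.4 175.8] [ 4 13 23] [0.496  0.4975 0.04  ] [-0.0627  0.1128]
[194.6 188.6] [ 6  6 23] [0.4835 0.3251 0.04  ] [ 0.0027 -0.0471]
[382.2 276.4] [10  6 43] [ 0.4953 -0.4634  0.04  ] [ 0.3639 -0.7481]
[434.7 311.8] [ 35  28 523] [ 0.4608 -0.61    0.04  ] [ 0.3981 -0.8948]
(0.494, -0.463, 0.01) [-0.23 -0.13  9.05]
```

```bash
python3 -m inch '[{"travel":[-0.1,-0.1,4.5],"roll":0},{"travel":[-0.2,-0.1,8],"roll":0},{"travel":[-0.2,-0.1,9],"roll":0},{"travel":[-0.2,-0.1,9],"roll":0}]' -1; python3 -m inch '[{"travel":[0,0,0],"roll":0},{"travel":[0,0,0],"roll":0},{"travel":[0,0,0],"roll":0},{"travel":[0,0,0],"roll":0},{"travel":[0,0,0],"roll":0},{"travel":[0,0,0],"roll":0}]' 1 30; python3 -m inch '[{"travel":[0,0,-4],"roll":0},{"travel":[0,0,-9],"roll":0},{"travel":[0,0,-13],"roll":0},{"travel":[0,0,-13],"roll":0}]'
python3 - <<'E'
from h import *
st();rows((.43,-.20,.14),(.42,0,.14),(.43,.06,.14),wp(0,-.20,.12))
E
```

```text
t: 19.52
eef_pos: [0.4943, -0.4616, 0.0111]
orientation: [-179.9, -0.6, 153.4]
wrist_force: [0.4, -0.3, 0.9]
grip_width: 0.0854
t: 20.27
eef_pos: [0.4948, -0.462, 0.0122]
orientation: [-179.8, -0.6, 153.4]
wrist_force: [-0.9, -0.1, 6.1]
grip_width: 0.0352
t: 20.78
eef_pos: [0.4983, -0.4632, 0.146]
orientation: [-179.8, -0.2, 153.4]
wrist_force: [0.9, -0.7, -1.5]
grip_width: 0.0349
20.775 [ 0.4983 -0.4632  0.146 ] [-179.8   -0.2  153.4] [ 0.9 -0.7 -1.5] 0.0349 [ 59.  55. -43.  82.  41.  59.  71.]
(0.43, -0.2, 0.14) [17.91 20.46  0.58]
(0.42, 0, 0.14) [27.77 37.89  0.55]
(0.43, 0.06, 0.14) [29.57 43.7   0.54]
[np.float64(0.4131), np.float64(0.1894), 0.12] [36.88 54.52  2.52]
```

```bash
python3 -m inch '[{"travel":[3.6,4.1,0.5],"roll":0},{"travel":[7.2,8.2,0.5],"roll":0},{"travel":[10.8,12.3,0.5],"roll":0},{"travel":[14.4,16.4,0.5],"roll":0},{"travel":[17.9,20.5,0.5],"roll":0},{"travel":[20.4,24.9,0.5],"roll":0},{"travel":[22.9,29.2,0.5],"roll":0},{"travel":[25.4,33.6,0.5],"roll":0},{"travel":[27.8,37.9,0.5],"roll":0},{"travel":[29.6,43.7,0.5],"roll":0}]'
python3 - <<'E'
from h import *
st();rows(wp(0,-.2,.1),wp(0,-.2,.0135))
E
```

```text
t: 22.02
eef_pos: [0.428, 0.0601, 0.1394]
orientation: [-179.6, -0.3, 153.3]
wrist_force: [1.5, 0.7, -0.8]
grip_width: 0.0352
22.025 [0.428  0.0601 0.1394] [-179.6   -0.3  153.3] [ 1.5  0.7 -0.8] 0.0352 [  8.  39. -35. 126.  47.  29.  -1.]
[np.float64(0.4131), np.float64(0.1894), 0.1] [ 7.13 10.91  3.9 ]
[np.float64(0.4131), np.float64(0.1894), 0.0135] [ 7.09 10.97 12.55]
```

```bash
python3 -m inch '[{"travel":[3,4.7,1.3],"roll":0},{"travel":[5.8,8.9,2.6],"roll":0},{"travel":[7.1,10.9,3.9],"roll":0},{"travel":[7.1,10.9,3.9],"roll":0},{"travel":[7.1,10.9,7.5],"roll":0},{"travel":[7.1,10.9,10.5],"roll":0},{"travel":[7.1,11,12.4],"roll":0},{"travel":[7.1,11,12.4],"roll":0}]'
python3 - <<'E'
from h import *
st();print(tr(ctrl.state()['eef_pos']));rows(wp(0,-.2,.0135))
E
```

```text
t: 23.02
eef_pos: [0.4127, 0.1876, 0.0142]
orientation: [-179.4, -0.3, 153.2]
wrist_force: [0.5, -0.8, -0.8]
grip_width: 0.0352
23.025 [0.4127 0.1876 0.0142] [-179.4   -0.3  153.2] [ 0.5 -0.8 -0.8] 0.0352 [-24.  52. -10. 126.  70.   9. -37.]
[ 0.0005 -0.2018]
[np.float64(0.4131), np.float64(0.1894), 0.0135] [0.05 0.18 0.07]
```

```bash
python3 -m inch '[{"travel":[0,0,0],"roll":0},{"travel":[0,0,0],"roll":0},{"travel":[0,0.8,-0.1],"roll":0},{"travel":[0,2,-0.1],"roll":0},{"travel":[0,3.4,-0.1],"roll":0},{"travel":[0,4.8,-0.1],"roll":0},{"travel":[0,6,-0.1],"roll":0},{"travel":[0,6,-0.1],"roll":0},{"travel":[0,5.5,-1],"roll":0},{"travel":[0,5.5,-6],"roll":0}]' -0.3; python3 -m inch '[{"travel":[0,-2.5,-1.5],"roll":0},{"travel":[0,-5.7,-1.5],"roll":0},{"travel":[0,-5.7,-1.5],"roll":0},{"travel":[0,-5.7,1],"roll":0},{"travel":[0,-5.7,4.7],"roll":0},{"travel":[0,-5.7,5.5],"roll":0},{"travel":[0,-5.7,5.5],"roll":0}]' 1
python3 - <<'E'
from h import *
st();print(tr(ctrl.state()['eef_pos']));rows(wp(0,-.125,.015))
E
```

```text
t: 24.28
eef_pos: [0.4362, 0.2348, 0.0727]
orientation: [-179.0, -0.4, 153.3]
wrist_force: [1.0, 0.8, -0.3]
grip_width: 0.0556
t: 25.15
eef_pos: [0.4096, 0.1837, 0.0183]
orientation: [-179.0, -0.4, 153.3]
wrist_force: [0.1, 0.1, 0.3]
grip_width: 0.0
25.15 [0.4096 0.1837 0.0183] [-179.    -0.4  153.3] [0.1 0.1 0.3] 0.0 [-22.  52. -13. 126.  70.  11. -37.]
[-0.0006 -0.2066]
[np.float64(0.4464), np.float64(0.2566), 0.015] [-0.02  8.17  0.18]
```

```bash
python3 -m inch '[{"travel":[0,1.5,0.2],"roll":0},{"travel":[0,3,0.2],"roll":0},{"travel":[0,4.5,0.2],"roll":0},{"travel":[0,6,0.2],"roll":0},{"travel":[0,7,0.2],"roll":0},{"travel":[0,7.5,0.2],"roll":0},{"travel":[0,7.9,0.2],"roll":0},{"travel":[0,7.9,0.2],"roll":0}]' 1; python3 -m inch '[{"travel":[0,0.2,0],"roll":0},{"travel":[0,0.4,0],"roll":0},{"travel":[0,0.4,0],"roll":0}]';python3 - <<'E'
from h import *
st();print(tr(ctrl.state()['eef_pos']))
E
```

```text
t: 26.15
eef_pos: [0.4445, 0.2526, 0.0149]
orientation: [-178.8, -0.3, 153.3]
wrist_force: [-2.2, -5.3, 3.9]
grip_width: -0.0001
t: 26.52
eef_pos: [0.4459, 0.255, 0.0148]
orientation: [-178.7, -0.3, 153.3]
wrist_force: [-2.1, -4.8, 2.9]
grip_width: -0.0
26.525 [0.4459 0.255  0.0148] [-178.7   -0.3  153.3] [-2.1 -4.8  2.9] -0.0 [-20.  55. -25. 115.  56.  25. -26.]
[ 0.0002 -0.1266]
```

```bash
python3 -m inch '[{"travel":[0,0.3,0],"roll":0},{"travel":[0,0.3,0],"roll":0}]';python3 -m inch '[{"travel":[0,0.3,0],"roll":0},{"travel":[0,0.3,0],"roll":0}]';python3 - <<'E'
from h import *
st();print(tr(ctrl.state()['eef_pos']))
E
```

```text
t: 26.78
eef_pos: [0.4469, 0.2568, 0.0148]
orientation: [-178.6, -0.3, 153.3]
wrist_force: [-2.7, -4.4, 4.6]
grip_width: -0.0
t: 27.02
eef_pos: [0.4481, 0.2589, 0.0147]
orientation: [-178.5, -0.3, 153.3]
wrist_force: [-2.0, -4.2, 3.6]
grip_width: -0.0002
27.025 [0.4481 0.2589 0.0147] [-178.5   -0.3  153.3] [-2.  -4.2  3.6] -0.0002 [-20.  55. -26. 114.  55.  26. -25.]
[ 0.0004 -0.1221]
```

```bash
python3 -m inch '[{"travel":[0,0.4,0],"roll":0},{"travel":[0,0.4,0],"roll":0}]';python3 -m inch '[{"travel":[0,0.4,0],"roll":0},{"travel":[0,0.4,0],"roll":0}]';python3 - <<'E'
from h import *
st();print(tr(ctrl.state()['eef_pos']))
i=imaging.capture('scene');j=imaging.capture('top')
a=cv2.resize(i[160:220,165:225],None,fx=7,fy=7,interpolation=2);b=cv2.resize(j[175:235,130:185],None,fx=7,fy=7,interpolation=2);b=np.clip(b*1.4,0,255).astype('u1')
cv2.imwrite('pics/m3.png',np.hstack([a,b])[:, :800])
E
```

```text
t: 27.28
eef_pos: [0.4499, 0.2625, 0.0146]
orientation: [-178.5, -0.3, 153.3]
wrist_force: [-1.7, -4.0, 4.1]
grip_width: 0.0001
t: 27.52
eef_pos: [0.4511, 0.2644, 0.0144]
orientation: [-178.3, -0.3, 153.2]
wrist_force: [-3.5, -6.7, 6.3]
grip_width: -0.0001
27.525 [0.4511 0.2644 0.0144] [-178.3   -0.3  153.2] [-3.5 -6.7  6.3] -0.0001 [-20.  55. -26. 113.  55.  27. -25.]
[ 0.0007 -0.1159]
```

View pics/m3.png

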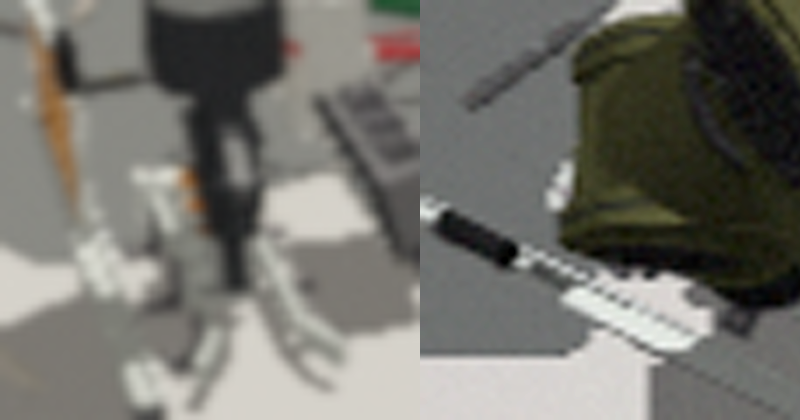

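```bash
python3 -m inch '[{"travel":[0,0.5,0],"roll":0},{"travel":[0,0.5,0],"roll":0}]';python3 - <<'E'
from h import *
st();print(tr(ctrl.state()['eef_pos']))
E
python3 -m inch '[{"travel":[0,-1.5,0],"roll":0},{"travel":[0,-1.5,-4],"roll":0},{"travel":[0,-1.5,-9],"roll":0},{"travel":[0,-6,-12],"roll":0},{"travel":[0,-12,-12],"roll":0},{"travel":[0,-18,-12],"roll":0},{"travel":[0,-24,-12],"roll":0},{"travel":[0,-24,-12],"roll":0}]'
python3 - <<'E'
from h import *
st()
for n in('top','scene'):
    i=imaging.capture(n);cv2.imwrite(f'pics/{n}4.png',i)
    h=cv2.cvtColor(i,cv2.COLOR_BGR2HSV)
    m=cv2.inRange(h,(8,110,70),(22,255,255));k,l,s,c=cv2.connectedComponentsWithStats(m)
    for q in range(1,k):
        if s[q,4]>3 and 130<c[q][0]<230: p=onz(n,*c[q],.04).round(4);print(n,c[q].round(1),s[q],p,tr(p))
i=cv2.imread('pics/scene4.png');j=cv2.imread('pics/top4.png')
a=cv2.resize(i[160:220,165:225],None,fx=7,fy=7,interpolation=2);b=cv2.resize(j[175:235,130:185],None,fx=7,fy=7,interpolation=2);b=np.clip(b*1.4,0,255).astype('u1')
cv2.imwrite('pics/m4.png',np.hstack([a,b])[:, :800])
E
```

```text
t: 27.88
eef_pos: [0.4512, 0.2643, 0.0141]
orientation: [-177.8, -0.2, 153.2]
wrist_force: [-6.5, -10.9, 10.3]
grip_width: -0.0007
27.875 [0.4512 0.2643 0.0141] [-177.8   -0.2  153.2] [ -6.5 -10.9  10.3] -0.0007 [-20.  55. -27. 112.  54.  28. -24.]
[ 0.0008 -0.1159]
t: 28.88
eef_pos: [0.3433, 0.0511, 0.1434]
orientation: [-177.7, -0.3, 153.0]
wrist_force: [1.8, 0.8, 0.0]
grip_width: 0.0004
28.875 [0.3433 0.0511 0.1434] [-177.7   -0.3  153. ] [1.8 0.8 0. ] 0.0004 [  2.  35. -30. 138.  56.  22. -15.]
top [159.8 199.5] [157 196   7   8  48] [0.4978 0.3566 0.04  ] [ 0.0015 -0.0126]
top [168.5 204.3] [164 201  10   8  51] [0.4801 0.3245 0.04  ] [-0.0001 -0.0492]
top [177.4 208.4] [174 205   8   8  50] [0.4649 0.2922 0.04  ] [ 0.0007 -0.0849]
scene [172.4 175.6] [171 168   4  17  38] [0.4975 0.4998 0.04  ] [-0.0624  0.1156]
scene [194.9 189.2] [191 185   9   9  36] [0.4813 0.3199 0.04  ] [ 0.0031 -0.0528]
```

View pics/m4.png

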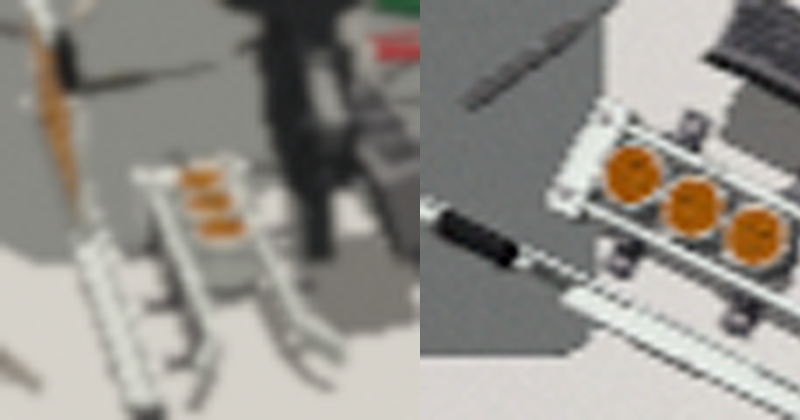

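Run:
```python
from h import *
rows(wp(-.0623,-.2,.2),wp(-.0623,.07,.2),wp(-.0623,.07,.105))
```

```text
[np.float64(0.3573), np.float64(0.2171), 0.2] [ 6.37 14.65 -6.14]
[np.float64(0.4773), np.float64(0.4589), 0.2] [ 6.57 41.63 -7.05]
[np.float64(0.4773), np.float64(0.4589), 0.105] [ 6.54 41.95  2.44]
```

```bash
python3 -m inch '[{"travel":[2,4.5,-3],"roll":0},{"travel":[4.3,9.5,-5],"roll":0},{"travel":[6.4,14.6,-6.5],"roll":0},{"travel":[6.4,20,-7],"roll":0},{"travel":[6.4,25.5,-7],"roll":0},{"travel":[6.5,31,-7],"roll":0},{"travel":[6.5,36.5,-7],"roll":0},{"travel":[6.5,41.6,-7],"roll":0},{"travel":[6.5,41.6,-7],"roll":0}]' 1
python3 - <<'E'
from h import *
st();print(tr(ctrl.state()['eef_pos']))
rows(wp(-.0623,.07,.105),wp(-.0623,-.15,.105))
E
```

```text
t: 30.1
eef_pos: [0.4772, 0.4651, 0.1991]
orientation: [-178.4, -0.4, 153.3]
wrist_force: [0.1, 0.3, -0.1]
grip_width: -0.0002
30.1 [0.4772 0.4651 0.1991] [-178.4   -0.4  153.3] [ 0.1  0.3 -0.1] -0.0002 [-29.  50. -40.  81.  33.  63. -11.]
[-0.0652  0.0755]
[np.float64(0.4773), np.float64(0.4589), 0.105] [-0.35 -0.29  9.42]
[np.float64(0.3795), np.float64(0.2619), 0.105] [ -0.45 -22.28  10.02]
```

```bash
python3 -m inch '[{"travel":[-0.3,-0.2,4],"roll":0},{"travel":[-0.3,-0.2,8],"roll":0},{"travel":[-0.3,-0.2,9.4],"roll":0},{"travel":[-0.3,-0.2,9.4],"roll":0}]'; python3 -m inch '[{"travel":[0,-1.5,0],"roll":0},{"travel":[0,-3,0],"roll":0},{"travel":[0,-4.5,0],"roll":0},{"travel":[0,-6,0],"roll":0},{"travel":[0,-7.5,0],"roll":0},{"travel":[0,-9,0],"roll":0},{"travel":[0,-10.5,0],"roll":0},{"travel":[0,-12,0],"roll":0},{"travel":[0,-12,0],"roll":0}]'
python3 - <<'E'
from h import *
st();print(tr(ctrl.state()['eef_pos']))
rows(wp(-.0623,-.15,.105))
E
```

```text
t: 30.6
eef_pos: [0.4768, 0.4603, 0.105]
orientation: [-178.4, -0.4, 153.4]
wrist_force: [-0.1, 0.2, 0.6]
grip_width: -0.0003
t: 31.72
eef_pos: [0.4238, 0.3536, 0.1101]
orientation: [-178.6, -0.4, 153.3]
wrist_force: [1.0, 0.4, 0.4]
grip_width: 0.0002
31.725 [0.4238 0.3536 0.1101] [-178.6   -0.4  153.3] [1.  0.4 0.4] 0.0002 [-24.  48. -36. 106.  42.  41. -21.]
[-0.0634 -0.0482]
[np.float64(0.3795), np.float64(0.2619), 0.105] [ -0.16 -10.16   0.77]
```

```bash
python3 -m inch '[{"travel":[0,-1.5,0.3],"roll":0},{"travel":[0,-3,0.5],"roll":0},{"travel":[0,-4.5,0.6],"roll":0},{"travel":[0,-6,0.6],"roll":0},{"travel":[0,-7.5,0.7],"roll":0},{"travel":[0,-8.7,0.7],"roll":0},{"travel":[0,-9.7,0.7],"roll":0},{"travel":[0,-9.7,0.7],"roll":0}]'
python3 - <<'E'
from h import *
st();print(tr(ctrl.state()['eef_pos']))
i=imaging.capture('scene');j=imaging.capture('top')
a=cv2.resize(i[150:230,145:225],None,fx=5,fy=5,interpolation=2);b=cv2.resize(j[160:240,100:180],None,fx=5,fy=5,interpolation=2)
cv2.imwrite('pics/m5.png',np.hstack([a,b]))
E
```

```text
t: 32.72
eef_pos: [0.3835, 0.2735, 0.1067]
orientation: [-179.4, -0.4, 153.4]
wrist_force: [5.9, 9.6, -5.6]
grip_width: -0.0002
32.725 [0.3835 0.2735 0.1067] [-179.4   -0.4  153.4] [ 5.9  9.6 -5.6] -0.0002 [-21.  44. -32. 121.  48.  29. -26.]
[-0.0639 -0.1378]
```

View pics/m5.png

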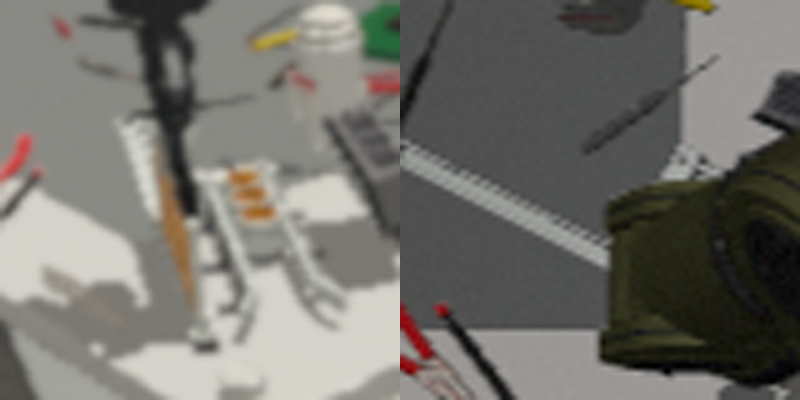

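```bash
python3 -m inch '[{"travel":[0,-0.4,0.2],"roll":0},{"travel":[0,-0.8,0.2],"roll":0},{"travel":[0,-0.8,0.2],"roll":0}]'
python3 - <<'E'
from h import *
st();print(tr(ctrl.state()['eef_pos']))
E
```

```text
t: 33.2
eef_pos: [0.3835, 0.2737, 0.106]
orientation: [179.7, -0.4, 153.5]
wrist_force: [7.2, 10.8, -6.9]
grip_width: 0.0002
33.2 [0.3835 0.2737 0.106 ] [179.7  -0.4 153.5] [ 7.2 10.8 -6.9] 0.0002 [-22.  44. -31. 121.  49.  28. -27.]
[-0.064  -0.1376]
```

```bash
python3 -m inch '[{"travel":[0,1.5,0],"roll":0},{"travel":[0,1.5,-4],"roll":0},{"travel":[0,1.5,-9],"roll":0},{"travel":[0,6,-9],"roll":0},{"travel":[0,12,-9],"roll":0},{"travel":[0,16,-9],"roll":0},{"travel":[0,16,-9],"roll":0}]'
python3 - <<'E'
from h import *
st()
i=imaging.capture('scene');j=imaging.capture('top');cv2.imwrite('pics/scene5.png',i);cv2.imwrite('pics/top5.png',j)
a=cv2.resize(i[150:230,145:225],None,fx=5,fy=5,interpolation=2);b=cv2.resize(j[175:255,130:210],None,fx=5,fy=5,interpolation=2)
cv2.imwrite('pics/m6.png',np.hstack([a,b]))
E
```

```text
t: 34.08
eef_pos: [0.4551, 0.4185, 0.1965]
orientation: [179.7, -0.5, 153.6]
wrist_force: [-0.5, -0.2, -0.8]
grip_width: -0.0001
34.075 [0.4551 0.4185 0.1965] [179.7  -0.5 153.6] [-0.5 -0.2 -0.8] -0.0001 [-25.  46. -41.  92.  35.  55. -14.]
```

View pics/m6.png

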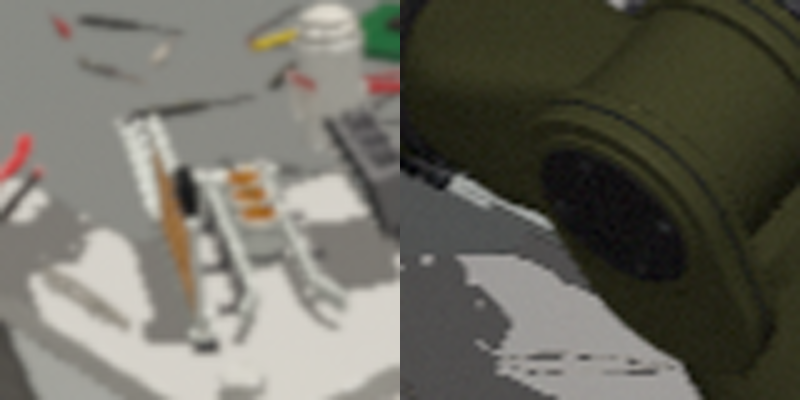

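Run:
```python
from h import *
for y in(-.187,-.171,-.1,-.05): print(y,proj('scene',wp(-.063,y,.107)),proj('scene',wp(-.063,y-.025,.01)))
p=onz('scene',182,188,.107);print(p,tr(p))
i=cv2.imread('pics/scene5.png');h=cv2.cvtColor(i,cv2.COLOR_BGR2HSV);m=cv2.inRange(h,(0,0,0),(180,90,60))[170:230,170:195]
ys,xs=np.nonzero(m);print(xs.mean()+170,ys.mean()+170,xs.min()+170,xs.max()+170,ys.min()+170,ys.max()+170)
m=cv2.inRange(h,(5,90,60),(25,255,255))[160:230,165:190];ys,xs=np.nonzero(m);print(xs.min()+165,xs.max()+165,ys.min()+160,ys.max()+160)
```

```text
-0.187 [182.2 189.9] [185.6 217.4]
-0.171 [181.4 188.1] [184.9 215.3]
-0.1 [178.4 180.5] [181.8 206.6]
-0.05 [176.5 175.5] [179.7 200.9]
[0.37136022 0.24254518 0.107     ] [-0.061  -0.1709]
182.0 188.2 181 183 184 192
177 182 185 207
```

Run:
```python
from h import *
for f in('scene0_raw','scene5'):
    i=cv2.imread(f'pics/{f}.png');h=cv2.cvtColor(i,cv2.COLOR_BGR2HSV);m=cv2.inRange(h,(0,0,0),(180,110,62))
    m[:158]=0;m[200:]=0;m[:,:168]=0;m[:,187:]=0
    k,l,s,c=cv2.connectedComponentsWithStats(m)
    for q in range(1,k):
        if s[q,4]>5: p=onz('scene',*c[q],.107);print(f,c[q].round(1),s[q],tr(p))
i=cv2.imread('pics/top0_raw.png');h=cv2.cvtColor(i,cv2.COLOR_BGR2HSV);m=cv2.inRange(h,(0,0,0),(180,255,32));m[:200]=0;m[216:]=0;m[:,:128]=0;m[:,150:]=0
k,l,s,c=cv2.connectedComponentsWithStats(m)
for q in range(1,k):
    if s[q,4]>5: p=onz('top',*c[q],.122);print('top',c[q].round(1),s[q],tr(p))
```

```text
scene0_raw [174. 169.] [173 166   3   7  15] [-0.0626  0.0198]
scene5 [182.  188.3] [181 184   3   9  21] [-0.0616 -0.1733]
top [137.9 208.7] [133 205  11   8  41] [-0.0638  0.0173]
```

Run:
```python
from h import *
rows((.40,.2,.22),(.40,.02,.22))
```

```text
(0.4, 0.2, 0.22) [ -4.67 -21.67  -2.46]
(0.4, 0.02, 0.22) [-12.69 -37.79  -2.56]
```

```bash
python3 -m inch '[{"travel":[-1.2,-5.4,-2.5],"roll":0},{"travel":[-2.4,-10.8,-2.5],"roll":0},{"travel":[-3.5,-16.2,-2.5],"roll":0},{"travel":[-4.7,-21.6,-2.5],"roll":0},{"travel":[-7.4,-27,-2.5],"roll":0},{"travel":[-10,-32.4,-2.5],"roll":0},{"travel":[-12.6,-37.8,-2.5],"roll":0},{"travel":[-12.6,-37.8,-2.5],"roll":0}]'
python3 - <<'E'
from h import *
st()
j=imaging.capture('top');cv2.imwrite('pics/top6.png',j)
h=cv2.cvtColor(j,cv2.COLOR_BGR2HSV);m=cv2.inRange(h,(0,0,0),(180,255,32));m[:212]=0;m[250:]=0;m[:,:140]=0;m[:,210:]=0
k,l,s,c=cv2.connectedComponentsWithStats(m)
for q in range(1,k):
    if s[q,4]>5: p=onz('top',*c[q],.122);print('top',c[q].round(1),s[q],tr(p))
cv2.imwrite('pics/m7.png',cv2.resize(j[175:255,110:220],None,fx=7,fy=7,interpolation=2))
E
```

```text
t: 35.17
eef_pos: [0.396, 0.0128, 0.2187]
orientation: [-179.7, -0.5, 152.9]
wrist_force: [-0.4, 1.0, -0.3]
grip_width: -0.0001
35.175 [0.396  0.0128 0.2187] [-179.7   -0.5  152.9] [-0.4  1.  -0.3] -0.0001 [ 23.  30. -47. 126.  36.  38.  13.]
top [187.9 234. ] [183 231  11   7  34] [-0.0653 -0.1756]
```

View pics/m7.png

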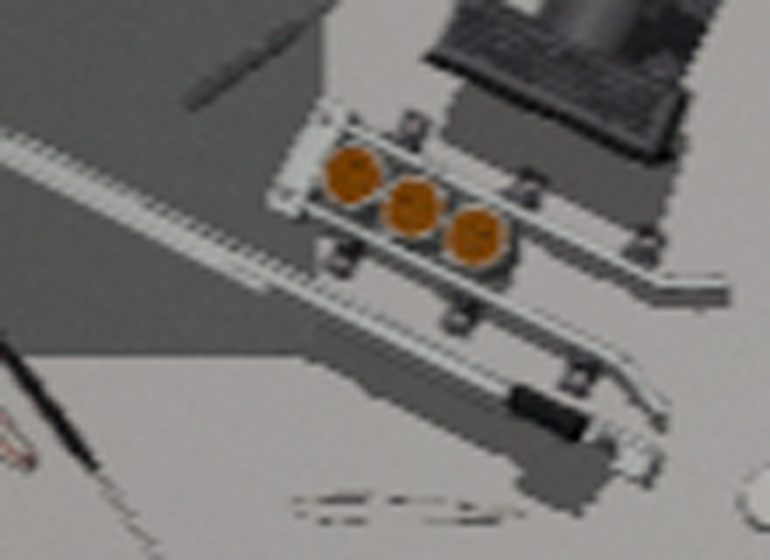

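Run:
```python
from h import *
rows(wp(-.064,-.115,.2),wp(-.064,-.115,.102))
```

```text
[np.float64(0.3936), np.float64(0.294), 0.2] [12.84 24.6   1.99]
[np.float64(0.3936), np.float64(0.294), 0.102] [12.76 24.62 11.79]
```

```bash
python3 -m inch '[{"travel":[3,5,0],"roll":0},{"travel":[6,10,0],"roll":0},{"travel":[9,15,0.5],"roll":0},{"travel":[11.5,20,1],"roll":0},{"travel":[12.8,24.6,2],"roll":0},{"travel":[12.8,24.6,2],"roll":0},{"travel":[12.8,24.6,2],"roll":0}]'
python3 - <<'E'
from h import *
st();rows(wp(-.064,-.115,.102));print(tr(ctrl.state()['eef_pos']))
E
```

```text
t: 36.1
eef_pos: [0.3926, 0.2936, 0.1998]
orientation: [-179.8, -0.5, 153.3]
wrist_force: [-0.3, -0.3, -0.4]
grip_width: -0.0002
36.1 [0.3926 0.2936 0.1998] [-179.8   -0.5  153.3] [-0.3 -0.3 -0.4] -0.0002 [-16.  37. -42. 113.  36.  43. -16.]
[np.float64(0.3936), np.float64(0.294), 0.102] [-0.15  0.11  9.78]
[-0.0646 -0.1158]
```

```bash
python3 -m inch '[{"travel":[-0.1,0.1,4],"roll":0},{"travel":[-0.1,0.1,8],"roll":0},{"travel":[-0.1,0.1,9.7],"roll":0},{"travel":[-0.1,0.1,9.7],"roll":0}]'; python3 -m inch '[{"travel":[0,-0.7,0],"roll":0},{"travel":[0,-1.4,0],"roll":0},{"travel":[0,-2.1,0],"roll":0},{"travel":[0,-2.8,0],"roll":0}]'
python3 - <<'E'
from h import *
st();print(tr(ctrl.state()['eef_pos']))
E
python3 -m inch '[{"travel":[0,-0.7,0],"roll":0},{"travel":[0,-1.4,0],"roll":0},{"travel":[0,-1.4,0],"roll":0}]'
python3 - <<'E'
from h import *
st();print(tr(ctrl.state()['eef_pos']))
E
```

```text
t: 36.6
eef_pos: [0.3923, 0.2921, 0.1022]
orientation: [-179.6, -0.5, 153.2]
wrist_force: [0.6, -0.0, -0.4]
grip_width: -0.0001
t: 37.1
eef_pos: [0.3833, 0.2739, 0.1037]
orientation: [179.4, -0.6, 153.3]
wrist_force: [11.3, 16.1, -12.4]
grip_width: -0.0004
37.1 [0.3833 0.2739 0.1037] [179.4  -0.6 153.3] [ 11.3  16.1 -12.4] -0.0004 [-21.  44. -31. 122.  50.  27. -28.]
[-0.0642 -0.1375]
t: 37.48
eef_pos: [0.3831, 0.2743, 0.1057]
orientation: [177.9, -0.7, 153.5]
wrist_force: [11.1, 19.4, -14.5]
grip_width: -0.0002
37.475 [0.3831 0.2743 0.1057] [177.9  -0.7 153.5] [ 11.1  19.4 -14.5] -0.0002 [-21.  43. -30. 123.  51.  25. -29.]
[-0.0646 -0.1373]
```

```bash
python3 -m inch '[{"travel":[0,2,0],"roll":0},{"travel":[0,2,-4],"roll":0},{"travel":[0,2,-9],"roll":0},{"travel":[-3,-3,-11],"roll":0},{"travel":[-6,-9,-11],"roll":0},{"travel":[-9,-15,-11],"roll":0},{"travel":[-12,-20,-11],"roll":0},{"travel":[-14,-24,-11],"roll":0},{"travel":[-14,-24,-11],"roll":0}]'
python3 - <<'E'
from h import *
st()
j=imaging.capture('top');i=imaging.capture('scene')
for _ in range(3): 
    pass
cv2.imwrite('pics/top7.png',j)
h=cv2.cvtColor(j,cv2.COLOR_BGR2HSV);m=cv2.inRange(h,(0,0,0),(180,255,32));m[:212]=0;m[250:]=0;m[:,:140]=0;m[:,210:]=0
k,l,s,c=cv2.connectedComponentsWithStats(m)
for q in range(1,k):
    if s[q,4]>5: p=onz('top',*c[q],.122);print('top',c[q].round(1),s[q],tr(p))
for y in(-.2,-.205,-.213,-.218): print(y,(proj('top',wp(-.064,y,.093))-[172,222])*13,(proj('scene',wp(-.064,y,.093))-[165,175])*9)
b=cv2.resize(j[222:252,172:210],None,fx=13,fy=13,interpolation=2);a=cv2.resize(i[175:225,165:195],None,fx=9,fy=9,interpolation=2)[:390]
cv2.imwrite('pics/m8.png',np.hstack([b,a]))
E
```

```text
t: 38.6
eef_pos: [0.3991, -0.012, 0.2045]
orientation: [178.1, -0.7, 153.0]
wrist_force: [-0.1, 0.4, -0.4]
grip_width: -0.0001
38.6 [ 0.3991 -0.012   0.2045] [178.1  -0.7 153. ] [-0.1  0.4 -0.4] -0.0001 [ 28.  32. -47. 127.  39.  35.  15.]
top [187.9 234. ] [183 231  11   7  35] [-0.0655 -0.1757]
-0.2 [306.8 201.5] [160.2 180.9]
-0.205 [323.7 209.3] [162.9 186.3]
-0.213 [351.  223.6] [165.6 194.4]
-0.218 [367.9 231.4] [168.3 199.8]
```

View pics/m8.png

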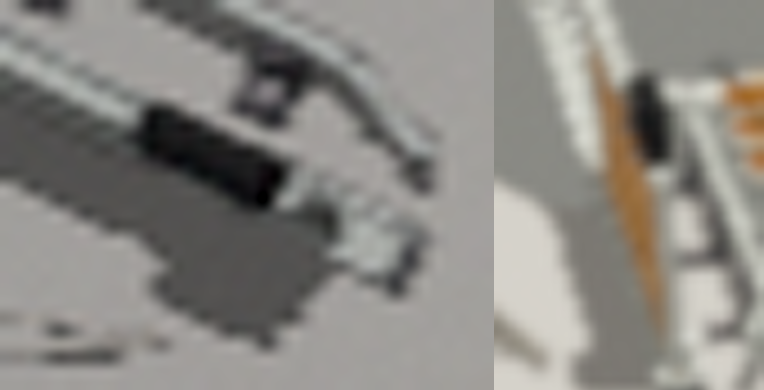

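Run:
```python
from h import *
def t(u,v,z): return tr(onz('top',85+(u+.5)/5-.5,130+(v+.5)/5-.5,z))
for z in(.01,.093,.105): print(z,t(50,290,z),t(595,555,z),t(330,435,z))
a=cv2.imread('pics/top0_raw.png')[175:225,85:150];b=cv2.imread('pics/top7.png')[175:225,85:150]
cv2.imwrite('pics/m9.png',np.hstack([cv2.resize(np.clip(q*1.4,0,255).astype('u1'),None,fx=6,fy=8 and 6,interpolation=2) for q in(a,b)]))
for y in(.165,.175,.185,.2,.21): print(y,(proj('top',wp(-.064,y,.093))-[85,175])*6,(proj('top',wp(-.064,y,.01))-[85,175])*6)
```

```text
0.01 [-0.0636  0.2334] [-0.0602 -0.2183] [-0.0676 -0.0042]
0.093 [-0.0646  0.1983] [-0.0614 -0.2294] [-0.0684 -0.0267]
0.105 [-0.0648  0.1932] [-0.0616 -0.231 ] [-0.0685 -0.03  ]
0.165 [108.  99.] [154.2 124.2]
0.175 [93.  91.8] [139.8 117. ]
0.185 [78.  84.6] [126.  110.4]
0.2 [55.8 73.2] [104.4  99.6]
0.21 [40.8 66. ] [90.6 92.4]
```

View pics/m9.png

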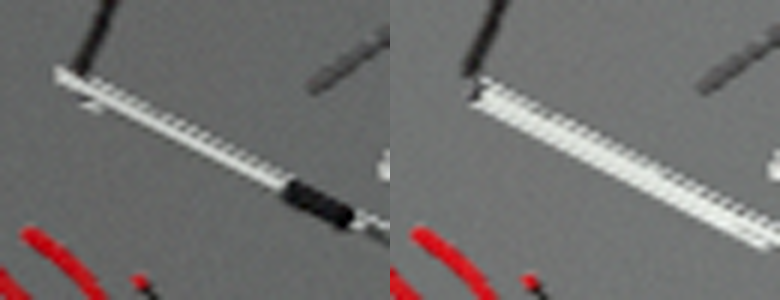

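Run:
```python
from h import *
rows(wp(-.064,-.235,.2),wp(-.064,-.235,.108))
```

```text
[np.float64(0.3402), np.float64(0.1865), 0.2] [14.05 14.6   1.24]
[np.float64(0.3402), np.float64(0.1865), 0.108] [13.95 14.25 10.43]
```

```bash
python3 -m inch '[{"travel":[4,4,0],"roll":0},{"travel":[8,8,0],"roll":0},{"travel":[12,12,0.5],"roll":0},{"travel":[14,14.4,1.2],"roll":0},{"travel":[14,14.4,1.2],"roll":0},{"travel":[14,14.3,5],"roll":0},{"travel":[14,14.2,9],"roll":0},{"travel":[14,14.2,10.2],"roll":0},{"travel":[14,14.2,10.2],"roll":0}]'
python3 - <<'E'
from h import *
st();print(tr(ctrl.state()['eef_pos']))
E
```

```text
t: 39.83
eef_pos: [0.3389, 0.186, 0.1099]
orientation: [178.0, -0.7, 153.5]
wrist_force: [-0.0, 0.3, 0.3]
grip_width: 0.0001
39.825 [0.3389 0.186  0.1099] [178.   -0.7 153.5] [-0.   0.3  0.3] 0.0001 [-23.  39. -18. 137.  67.  11. -40.]
[-0.065 -0.236]
```

```bash
python3 -m inch '[{"travel":[0,2.2,0.2],"roll":0},{"travel":[0,4.4,0.3],"roll":0},{"travel":[0,6.6,0.4],"roll":0},{"travel":[0,8.8,0.4],"roll":0},{"travel":[0,11,0.5],"roll":0},{"travel":[0,13.2,0.6],"roll":0},{"travel":[0,15.4,0.6],"roll":0},{"travel":[0,17.6,0.7],"roll":0},{"travel":[0,19.8,0.8],"roll":0},{"travel":[0,20,0.8],"roll":0}]'; python3 -m inch '[{"travel":[0,1,0],"roll":0},{"travel":[0,2,0],"roll":0},{"travel":[0,3,0],"roll":0},{"travel":[0,4.3,0],"roll":0},{"travel":[0,4.3,0],"roll":0}]'
python3 - <<'E'
from h import *
st();print(tr(ctrl.state()['eef_pos']))
E
```

```text
t: 41.08
eef_pos: [0.4285, 0.3664, 0.1102]
orientation: [177.8, -0.8, 153.5]
wrist_force: [0.0, 0.2, -0.5]
grip_width: -0.0001
t: 41.7
eef_pos: [0.446, 0.4008, 0.1112]
orientation: [178.4, -0.7, 153.5]
wrist_force: [-6.3, -10.1, 7.2]
grip_width: -0.0003
41.7 [0.446  0.4008 0.1112] [178.4  -0.7 153.5] [ -6.3 -10.1   7.2] -0.0003 [-25.  51. -37. 100.  42.  42. -21.]
[-0.0645  0.004 ]
```

```bash
python3 -m inch '[{"travel":[0,-1.5,0],"roll":0},{"travel":[0,-1.5,-4],"roll":0},{"travel":[0,-1,-7],"roll":0},{"travel":[0,4.5,-7],"roll":0},{"travel":[0,9.8,-7],"roll":0},{"travel":[0,9.8,-7],"roll":0},{"travel":[0,9.8,-3],"roll":0},{"travel":[0,9.8,0.4],"roll":0},{"travel":[0,9.8,0.4],"roll":0}]'
python3 - <<'E'
from h import *
st();print(tr(ctrl.state()['eef_pos']))
rows(wp(-.064,-.13,.107))
E
```

```text
t: 42.82
eef_pos: [0.4887, 0.4864, 0.1073]
orientation: [178.7, -0.7, 153.5]
wrist_force: [0.1, 0.5, 0.7]
grip_width: 0.0002
42.825 [0.4887 0.4864 0.1073] [178.7  -0.7 153.5] [0.1 0.5 0.7] 0.0002 [-30.  57. -38.  83.  39.  53. -15.]
[-0.0643  0.0997]
[np.float64(0.3869), np.float64(0.2805), 0.107] [ -0.08 -22.97  -0.48]
```

```bash
python3 -m inch '[{"travel":[0,-2,0],"roll":0},{"travel":[0,-4.2,-0.1],"roll":0},{"travel":[0,-6.4,-0.1],"roll":0},{"travel":[0,-8.6,-0.2],"roll":0},{"travel":[0,-10.8,-0.2],"roll":0},{"travel":[0,-13,-0.3],"roll":0},{"travel":[0,-15.2,-0.3],"roll":0},{"travel":[0,-17.4,-0.4],"roll":0},{"travel":[0,-19.4,-0.4],"roll":0},{"travel":[0,-21.4,-0.4],"roll":0}]'
python3 - <<'E'
from h import *
st();print(tr(ctrl.state()['eef_pos']))
E
python3 -m inch '[{"travel":[0,-1,0],"roll":0},{"travel":[0,-2,0],"roll":0},{"travel":[0,-3,0],"roll":0},{"travel":[0,-3.5,0],"roll":0},{"travel":[0,-3.5,0],"roll":0}]'
python3 - <<'E'
from h import *
st();print(tr(ctrl.state()['eef_pos']))
E
```

```text
t: 44.08
eef_pos: [0.3947, 0.2977, 0.1092]
orientation: [178.3, -0.6, 153.5]
wrist_force: [1.2, 2.6, 2.4]
grip_width: 0.0
44.075 [0.3947 0.2977 0.1092] [178.3  -0.6 153.5] [1.2 2.6 2.4] 0.0 [-21.  45. -33. 119.  49.  29. -27.]
[-0.0646 -0.1112]
t: 44.7
eef_pos: [0.3831, 0.2742, 0.1095]
orientation: [177.3, -0.7, 153.6]
wrist_force: [8.2, 12.1, -4.8]
grip_width: 0.0
44.7 [0.3831 0.2742 0.1095] [177.3  -0.7 153.6] [ 8.2 12.1 -4.8] 0.0 [-21.  43. -31. 123.  52.  25. -30.]
[-0.0646 -0.1373]
```

```bash
python3 -m inch '[{"travel":[0,2,0],"roll":0},{"travel":[0,2,-5],"roll":0},{"travel":[0,2,-10],"roll":0},{"travel":[-3,-3,-12],"roll":8},{"travel":[-6,-9,-12],"roll":18},{"travel":[-9,-15,-12],"roll":28},{"travel":[-12,-20,-12],"roll":38},{"travel":[-12,-20,-12],"roll":48},{"travel":[-12,-20,-12],"roll":58},{"travel":[-12,-20,-12],"roll":58}]' -1
cat > lamp.py <<'E'
from h import *
def lamp(G,al):
    a=np.radians(al);X=np.array([np.cos(a),np.sin(a)]);Y=np.array([-X[1],X[0]])
    return lambda x,y,z:[*(np.array(G)+x*X+y*Y),z]
def circ(L,x,y,z,r): return [L(x+r*np.cos(t),y+r*np.sin(t),z) for t in np.linspace(0,6.28,24)]
E
python3 - <<'E'
from lamp import *
st();L=lamp((.650,.1895),-26)
out=[]
for n,(u,v,w,h),k in(('top',(180,135,40,40),10),('scene',(225,145,30,30),13)):
    i=imaging.capture(n);cv2.imwrite(f'pics/{n}8.png',i)
    c=cv2.resize(i[v:v+h,u:u+w],None,fx=k,fy=k,interpolation=2);c=np.clip(255*(c/255.)**.55,0,255).astype('u1')
    pl=lambda P,col:[cv2.circle(c,tuple(int(q) for q in ((proj(n,p)-[u,v]+.5)*k)),1,col,-1) for p in P]
    pl(circ(L,0,0,.176,.016),(0,0,255));pl(circ(L,-.030,0,.167,.01),(0,255,0));pl([L(.0155,.0268,.142)]*1,(255,0,0))
    pl([L(x,y,.105) for x in(-.145,-.09) for y in(-.065,.065)],(0,255,255))
    out.append(cv2.resize(c,(400,400)))
cv2.imwrite('pics/l2.png',np.hstack(out))
E
```

```text
t: 45.95
eef_pos: [0.3997, 0.0356, 0.2183]
orientation: [179.2, -2.6, 95.7]
wrist_force: [0.1, 0.2, 0.3]
grip_width: 0.0852
45.95 [0.3997 0.0356 0.2183] [179.2  -2.6  95.7] [0.1 0.2 0.3] 0.0852 [ 13.  27. -32. 127.  24.  31. -31.]
```

View pics/l2.png

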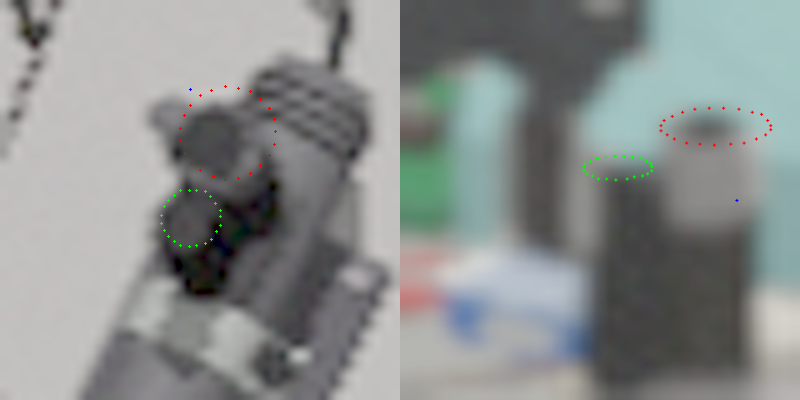

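Run:
```python
from lamp import *
T=lambda u,v:(180+u/10-.5,135+v/10-.5);S=lambda u,v:(225+(u-400)/13.33-.5,145+v/13.33-.5)
print('grip',tri(T(213,138),S(710,128)),onz('top',*T(213,138),.176),onz('scene',*S(710,128),.176))
print('trig',tri(T(194,221),S(633,172)),onz('top',*T(194,221),.167),onz('scene',*S(633,172),.167))
print('button',onz('top',*T(160,112),.142))
for n in('top','scene'):
    i=cv2.imread(f'pics/{n}8.png');g=cv2.cvtColor(i,cv2.COLOR_BGR2GRAY)
    print(n);print(g[142:166,192:212] if n=='top' else g[148:168,236:256])
```

```text
grip (array([0.65  , 0.194 , 0.1741]), np.float64(0.0028)) [0.64831922 0.19461046 0.176     ] [0.6476103  0.18956901 0.176     ]
trig (array([0.6241, 0.2005, 0.1656]), np.float64(0.0043)) [0.62205004 0.20168671 0.167     ] [0.62356748 0.19687155 0.167     ]
button [0.66769441 0.21721978 0.142     ]
top
[[152 153 154 154 152 152 153 153 153 154 152 153 137  88  33  35  46  69
   74  76]
 [151 153 153 154 154 154 153 152 153 154 155 152 117  55  57  64  44  33
   55  72]
 [153 152 153 153 135 125 143 153 153 152 153 137  88  28  23  27  50  75
   65  30]
 [155 154 138 102  78  83  89 111  96  69  83  70  42  46  62  65  46  36
   56  73]
 [154 153 123  72  78  81  68  46  32  28  32  47  55  44  27  25  51  68
   54  33]
 [153 153 127  74  64  69  48  26  30  30  28  30  41  50  65  72  52  36
   55  64]
 [152 153 154 126  74  43  28  25  29  29  30  26  49  59  72  84  86  63
   33  39]
 [153 155 154 137  86  29  26  27  29  27  24  27  37  51  57  74  87  83
   79  58]
 [153 154 156 153 110  19  23  25  27  26  27  27  57  60  33  65  85  83
   77  72]
 [154 154 152 155 123  66  46  
[... 2251 characters left out ...]
 111 111
  112 111]
 [ 35  64  89  75  43  25  25  25  38  64  79  83  82  82  81  88 102 111
  111 111]
 [ 35  63  89  74  41  26  23  24  31  52  65  70  69  66  61  67  95 109
  111 113]
 [ 36  60  87  73  39  24  26  22  27  35  42  44  45  42  38  57  93 109
  111 111]
 [ 44  59  75  61  35  24  22  24  22  27  28  29  31  30  30  54  94 109
  111 111]
 [ 87  82  70  49  28  25  23  23  23  26  27  26  27  28  30  54  92 108
  110 111]
 [132 125  97  51  27  24  27  23  25  26  26  28  28  27  29  54  92 109
  112 112]
 [150 140 105  52  27  25  24  22  23  24  26  28  29  28  28  66 113 123
  121 128]
 [146 135  97  49  25  22  25  25  24  24  27  26  27  28  33  91 148 156
  148 162]]
```

Run:
```python
from h import *
rows((.42,.18,.23),(.6466,.1992,.23),(.6466,.1992,.12))
```

```text
(0.42, 0.18, 0.23) [14.13  3.46 -0.47]
(0.6466, 0.1992, 0.23) [13.74 26.2  -0.17]
(0.6466, 0.1992, 0.12) [13.23 26.05 10.81]
```

```bash
python3 -m inch '[{"travel":[5,1.2,-0.5],"roll":0},{"travel":[10,2.5,-0.5],"roll":0},{"travel":[14.1,3.5,-0.5],"roll":0},{"travel":[14,8.5,-0.4],"roll":0},{"travel":[13.9,13.5,-0.3],"roll":0},{"travel":[13.8,18.5,-0.2],"roll":0},{"travel":[13.7,22.5,-0.2],"roll":0},{"travel":[13.7,26.2,-0.2],"roll":0},{"travel":[13.7,26.2,-0.2],"roll":0},{"travel":[13.7,26.2,-0.2],"roll":0}]' -1
python3 - <<'E'
from h import *
st();rows((.6466,.1992,.12))
E
```

```text
t: 47.3
eef_pos: [0.6454, 0.199, 0.2296]
orientation: [179.3, -2.6, 96.0]
wrist_force: [-0.0, -0.8, 0.1]
grip_width: 0.0854
47.3 [0.6454 0.199  0.2296] [179.3  -2.6  96. ] [-0.  -0.8  0.1] 0.0854 [ -5.  45. -30.  81.  22.  58. -33.]
(0.6466, 0.1992, 0.12) [-0.5  -0.   10.95]
```

```bash
python3 -m inch '[{"travel":[-0.2,0,2.5],"roll":0},{"travel":[-0.3,0,4],"roll":0},{"travel":[-0.3,0,4],"roll":0}]' -1
python3 - <<'E'
from h import *
st();rows((.6466,.1992,.12))
i=imaging.capture('scene')
c=cv2.resize(i[110:190,205:285],None,fx=7,fy=7,interpolation=2);cv2.imwrite('pics/l3.png',np.clip(255*(c/255.)**.6,0,255).astype('u1'))
E
```

```text
t: 47.68
eef_pos: [0.6445, 0.1974, 0.1882]
orientation: [179.5, -2.6, 96.0]
wrist_force: [0.1, -0.2, 0.2]
grip_width: 0.0857
47.675 [0.6445 0.1974 0.1882] [179.5  -2.6  96. ] [ 0.1 -0.2  0.2] 0.0857 [ -5.  48. -29.  83.  24.  54. -34.]
(0.6466, 0.1992, 0.12) [-0.15  0.17  6.83]
```

View pics/l3.png

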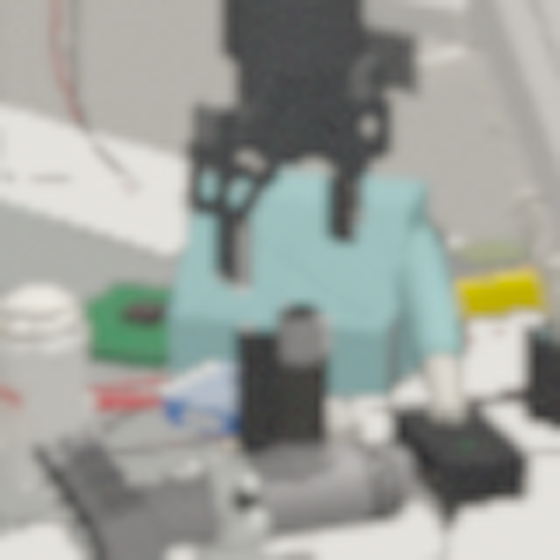

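```bash
python3 -m inch '[{"travel":[-0.1,0.15,1.5],"roll":0},{"travel":[-0.1,0.15,2.5],"roll":0},{"travel":[-0.1,0.15,2.5],"roll":0}]' -1
python3 - <<'E'
from h import *
st();rows((.6466,.1992,.12))
E
```

```text
t: 48.1
eef_pos: [0.6464, 0.1979, 0.1631]
orientation: [179.5, -2.6, 96.0]
wrist_force: [0.1, -0.1, -0.8]
grip_width: 0.0854
48.1 [0.6464 0.1979 0.1631] [179.5  -2.6  96. ] [ 0.1 -0.1 -0.8] 0.0854 [ -5.  50. -29.  84.  25.  51. -34.]
(0.6466, 0.1992, 0.12) [-0.06  0.    4.31]
```

```bash
python3 -m inch '[{"travel":[0,0,1],"roll":0},{"travel":[0,0,2],"roll":0},{"travel":[0,0,2],"roll":0}]' -1; python3 -m inch '[{"travel":[0,0,1],"roll":0},{"travel":[0,0,2.3],"roll":0},{"travel":[0,0,2.3],"roll":0}]' -1
python3 - <<'E'
from h import *
st();rows((.6466,.1992,.12))
E
```

```text
t: 48.48
eef_pos: [0.6457, 0.1985, 0.1418]
orientation: [179.6, -2.5, 96.0]
wrist_force: [0.2, -0.5, 0.7]
grip_width: 0.0855
t: 48.85
eef_pos: [0.6447, 0.1991, 0.1171]
orientation: [179.8, -2.5, 96.0]
wrist_force: [-0.5, -0.3, -0.5]
grip_width: 0.0855
48.85 [0.6447 0.1991 0.1171] [179.8  -2.5  96. ] [-0.5 -0.3 -0.5] 0.0855 [ -6.  53. -27.  86.  26.  47. -36.]
(0.6466, 0.1992, 0.12) [ 0.01  0.19 -0.29]
```

```bash
python3 -m inch '[{"travel":[0,0.15,-0.2],"roll":0},{"travel":[0,0.15,-0.2],"roll":0},{"travel":[0,0.15,-0.2],"roll":0}]' 1 30;python3 -m inch '[{"travel":[0,0,0],"roll":0},{"travel":[0,0,0],"roll":0},{"travel":[0,0,0],"roll":0}]' 1 30;python3 -m inch '[{"travel":[0,0,0],"roll":0},{"travel":[0,0,0],"roll":0},{"travel":[0,0,0],"roll":0}]'
```

```text
t: 49.22
eef_pos: [0.6466, 0.1977, 0.1206]
orientation: [179.8, -2.3, 96.1]
wrist_force: [-2.8, -4.3, 8.0]
grip_width: 0.0552
t: 49.6
eef_pos: [0.6464, 0.1925, 0.1215]
orientation: [179.9, -1.9, 95.9]
wrist_force: [-4.1, -9.0, 11.4]
grip_width: 0.0397
t: 49.98
eef_pos: [0.6463, 0.1922, 0.1217]
orientation: [179.9, -1.9, 95.8]
wrist_force: [-1.9, -2.6, 4.2]
grip_width: 0.0398
```

```bash
python3 -m inch '[{"travel":[0,0,0],"roll":0},{"travel":[0,0,0],"roll":0},{"travel":[0.2,0.1,0],"roll":0},{"travel":[0.8,0.1,0],"roll":0},{"travel":[1.5,0.1,0],"roll":0},{"travel":[1.5,0.1,0],"roll":0}]' -1
python3 - <<'E'
from h import *
st();rows((.6475,.207,.12))
E
```

```text
t: 50.72
eef_pos: [0.6454, 0.2089, 0.1223]
orientation: [179.9, -1.9, 95.9]
wrist_force: [0.9, 0.7, 0.1]
grip_width: 0.0852
50.725 [0.6454 0.2089 0.1223] [179.9  -1.9  95.9] [0.9 0.7 0.1] 0.0852 [ -7.  53. -27.  85.  26.  48. -37.]
(0.6475, 0.207, 0.12) [-0.22  0.18  0.23]
```

```bash
python3 -m inch '[{"travel":[-0.1,0.15,0.2],"roll":0},{"travel":[-0.1,0.15,0.2],"roll":0},{"travel":[-0.1,0.15,0.2],"roll":0},{"travel":[-0.1,0.15,0.2],"roll":0},{"travel":[-0.1,0.15,0.2],"roll":0},{"travel":[-0.1,0.15,0.2],"roll":0}]' 1 30; python3 -m inch '[{"travel":[0.2,0,0],"roll":0},{"travel":[0.2,0,0],"roll":0}]'; python3 -m inch '[{"travel":[0,0,0],"roll":0},{"travel":[0,0,0],"roll":0}]'
```

```text
t: 51.48
eef_pos: [0.6466, 0.206, 0.1211]
orientation: [180.0, -1.7, 96.1]
wrist_force: [-4.4, -5.5, 8.7]
grip_width: 0.0533
t: 51.72
eef_pos: [0.6465, 0.2059, 0.1212]
orientation: [180.0, -1.5, 96.1]
wrist_force: [-2.0, -5.3, 4.8]
grip_width: 0.0528
t: 51.98
eef_pos: [0.6465, 0.2058, 0.1212]
orientation: [180.0, -1.5, 96.2]
wrist_force: [-3.1, -2.8, 2.7]
grip_width: 0.0531
```

```bash
python3 -m inch '[{"travel":[0,0,0],"roll":0},{"travel":[0,0,0],"roll":0},{"travel":[0,0,0],"roll":0},{"travel":[0,0,0],"roll":0}]' 1 60
python3 - <<'E'
from h import *
st()
i=imaging.capture('scene');j=imaging.capture('top')
c=cv2.resize(i[135:175,220:270],None,fx=10,fy=10,interpolation=2);cv2.imwrite('pics/l4.png',np.clip(255*(c/255.)**.6,0,255).astype('u1'))
E
```

```text
t: 52.48
eef_pos: [0.6465, 0.2036, 0.1236]
orientation: [-179.9, -1.4, 95.7]
wrist_force: [-6.6, -8.0, 19.0]
grip_width: 0.038
52.475 [0.6465 0.2036 0.1236] [-179.9   -1.4   95.7] [-6.6 -8.  19. ] 0.038 [ -7.  52. -27.  85.  26.  49. -37.]
```

```bash
python3 -m inch '[{"travel":[0,0,0],"roll":0},{"travel":[0,0,0],"roll":0},{"travel":[0,0,0],"roll":0},{"travel":[0.2,0,0.1],"roll":-5},{"travel":[0.4,-0.2,0.2],"roll":-11},{"travel":[0.4,-0.2,0.2],"roll":-11}]' -1 30
python3 - <<'E'
from h import *
st();rows((.6438,.2078,.121))
E
```

```text
t: 53.32
eef_pos: [0.6441, 0.2078, 0.1215]
orientation: [179.8, -1.4, 106.7]
wrist_force: [0.5, 0.2, 0.6]
grip_width: 0.0857
53.325 [0.6441 0.2078 0.1215] [179.8  -1.4 106.7] [0.5 0.2 0.6] 0.0857 [ -6.  53. -29.  85.  29.  50. -28.]
(0.6438, 0.2078, 0.121) [ 0.01 -0.03  0.05]
```

```bash
python3 -m inch '[{"travel":[0,0,0],"roll":0},{"travel":[0,0,0],"roll":0},{"travel":[0,0,0],"roll":0},{"travel":[0,0,0],"roll":0}]' 1 30; python3 -m inch '[{"travel":[0.1,0,0],"roll":0},{"travel":[0.1,0,0],"roll":0},{"travel":[0.1,0,0],"roll":0}]'; python3 -m inch '[{"travel":[0.1,0,0],"roll":0},{"travel":[0.1,0,0],"roll":0},{"travel":[0.1,0,0],"roll":0}]' 1 40
```

```text
t: 53.82
eef_pos: [0.6453, 0.2063, 0.1227]
orientation: [179.7, -1.2, 106.7]
wrist_force: [0.6, -3.3, 6.4]
grip_width: 0.0401
t: 54.2
eef_pos: [0.6453, 0.2063, 0.1227]
orientation: [179.7, -1.1, 106.7]
wrist_force: [0.2, -4.2, 2.6]
grip_width: 0.0404
t: 54.58
eef_pos: [0.6454, 0.2064, 0.1229]
orientation: [179.7, -1.1, 106.7]
wrist_force: [0.8, -4.3, 3.9]
grip_width: 0.0397
```

Run:
```python
from lamp import *
i=imaging.capture('scene');cv2.imwrite('pics/scene9.png',i)
c=cv2.resize(i[135:175,222:272],None,fx=12,fy=12,interpolation=2);c=np.clip(255*(c/255.)**.5,0,255).astype('u1')
a=cv2.resize(cv2.imread('pics/scene8.png')[135:175,235:257],None,fx=9,fy=12,interpolation=2);a=np.clip(255*(a/255.)**.5,0,255).astype('u1')
cv2.imwrite('pics/l5.png',np.hstack([c,a]))
```

```text
(no output)
```

View pics/l5.png

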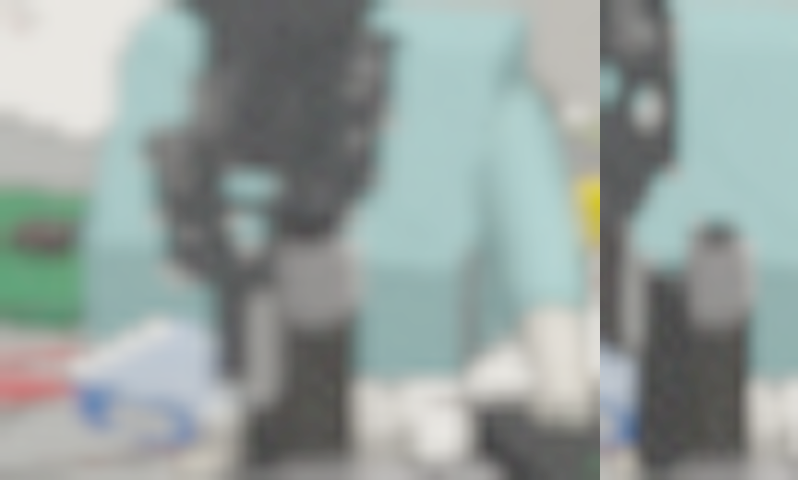

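```bash
python3 -m inch '[{"travel":[0,-0.6,0],"roll":0},{"travel":[0,-0.6,0],"roll":0},{"travel":[0,-0.2,0],"roll":0},{"travel":[0,-0.2,0],"roll":0}]' -1; python3 -m inch '[{"travel":[0,0,-3],"roll":0},{"travel":[0,0,-7],"roll":0},{"travel":[0,0,-12],"roll":0},{"travel":[-4,-6,-14],"roll":0},{"travel":[-8,-12,-14],"roll":0},{"travel":[-12,-18,-14],"roll":0},{"travel":[-14,-22,-14],"roll":0},{"travel":[-14,-22,-14],"roll":0}]'
python3 - <<'E'
from h import *
st()
g0=[cv2.cvtColor(cv2.imread('pics/scene0_raw.png'),6).astype(float),cv2.cvtColor(cv2.imread('pics/top0_raw.png'),6)]
s=imaging.capture('scene');t=imaging.capture('top');cv2.imwrite('pics/sA.png',s);cv2.imwrite('pics/tA.png',t)
g=cv2.cvtColor(s,6)
print('before scene');print(g0[0][158:172:3,234:254].astype(int));print('after');print(g[158:172:3,234:254])
print('top before');print(g0[1][142:162,192:206]);print('top after');print(cv2.cvtColor(t,6)[142:162,192:206])
E
```

```text
t: 55.12
eef_pos: [0.6439, 0.2064, 0.123]
orientation: [179.7, -1.1, 106.7]
wrist_force: [-0.1, -0.0, 0.3]
grip_width: 0.0853
t: 56.12
eef_pos: [0.4699, 0.0026, 0.2587]
orientation: [179.9, -1.0, 106.4]
wrist_force: [0.2, 0.8, 0.4]
grip_width: 0.0855
56.125 [0.4699 0.0026 0.2587] [179.9  -1.  106.4] [0.2 0.8 0.4] 0.0855 [ 19.  29. -37. 113.  23.  46. -14.]
before scene
[[110 110 108 102  77  46  35  35  39  44  52  70  81  84  84  85  90 107
  112 110]
 [136 140 130 118  86  43  24  24  22  23  32  51  64  69  69  65  62  67
   94 108]
 [159 156 151 135  94  47  23  24  23  24  21  25  26  28  28  25  28  52
   91 107]
 [143 144 144 133  96  48  24  23  24  23  25  23  27  28  30  27  32  90
  146 154]
 [123 121 105  76  47  28  22  24  21  23  24  25  24  27  27  27  32  83
  142 164]]
after
[[112 111 110 109 105  85  71  73  78  83  82  80  83  85  86  86  92 108
  114 111]
 [138 142 132 126 113  77  41  25  23  21  28  45  60  68  69  66  61  67
   95 108]
 [162 158 156 151 133  92  44  26  23  25  23  25  27  29  30  27  29  53
   93 108]
 [145 145 148 149 134  93  45  25  22  23
[... 1812 characters left out ...]
7 161 158 115  18  27  28  30  29  29  32  59  61]
 [158 159 159 158 126  68  48  32  31  30  31  35  61  57]
 [158 159 160 159 157 119  55  62  51  30  27  46  49  28]
 [157 157 159 159 159 116  24  36  41  50  50  37  29  23]
 [158 158 158 158 130  73  27  28  19  17  25  28  22  10]
 [157 157 158 124  54  28  28  33  28  17   9   8  11   5]
 [155 157 158 116  26  29  32  30  26  15   3   0   6   2]
 [157 157 156 116  19  23  31  35  21   9   5   0   7   5]
 [157 155 158 120  40  20  31  26  13   6   6   5   3   1]
 [157 158 141  95  41   6  13   3   2  13   1   5  13  26]
 [157 157 127  68  44  23  10   2   0   7   5   5  31  43]
 [157 141  96  57  54  38   4   2   8   6   8  25  40  44]]
```

```bash
python3 -m inch '[{"travel":[0,0,0],"roll":0},{"travel":[0,0,0],"roll":0},{"travel":[0,0,0],"roll":0},{"travel":[0,0,0],"roll":0},{"travel":[0,0,0],"roll":0},{"travel":[0,0,0],"roll":0}]' -1
python3 - <<'E'
from h import *
st();j=imaging.capture('top');s=imaging.capture('scene')
h=cv2.cvtColor(j,cv2.COLOR_BGR2HSV)
for nm,m,z in(('sensor',cv2.inRange(h,(8,110,70),(22,255,255)),.04),('block',cv2.inRange(h,(0,0,0),(180,255,32)),.122)):
    m[:190 if z==.04 else 212]=0;m[250:]=0;m[:,:140]=0;m[:,210:]=0
    k,l,st_,c=cv2.connectedComponentsWithStats(m)
    for q in range(1,k):
        if st_[q,4]>5: print(nm,c[q].round(1),st_[q,4],tr(onz('top',*c[q],z)))
print(cv2.cvtColor(s,6)[158:172:3,236:244]);print(cv2.cvtColor(j,6)[143:149,192:200])
a=cv2.imread('pics/top0_raw.png').astype(int);d=np.abs(j.astype(int)-a).max(2)[:, 300:430]
print('right-bench changes',cv2.connectedComponentsWithStats((d[190:250]>60).astype('u1'))[2][1:].tolist())
E
```

```text
t: 56.98
eef_pos: [0.4727, 0.0053, 0.2592]
orientation: [179.7, -1.1, 106.5]
wrist_force: [0.3, 0.0, 0.2]
grip_width: 0.0855
56.975 [0.4727 0.0053 0.2592] [179.7  -1.1 106.5] [0.3 0.  0.2] 0.0855 [ 19.  29. -37. 112.  23.  46. -14.]
sensor [159.8 199.5] 48 [ 0.0015 -0.0126]
sensor [168.9 203.9] 45 [ 0.0019 -0.0497]
sensor [177.6 208.4] 48 [ 0.001  -0.0855]
block [187.7 233.9] 33 [-0.0654 -0.175 ]
[[110 109 103  79  56  56  64  68]
 [132 126 111  79  40  25  23  23]
 [157 151 133  91  45  25  24  22]
 [148 148 133  94  45  25  26  21]
 [107  91  93  74  41  25  22  23]]
[[158 158 158 159 157 158 155 156]
 [158 158 156 158 157 157 155 158]
 [156 156 157 158 157 157 158 141]
 [157 157 158 158 158 136  92  50]
 [157 156 157 154 138  93  50  28]
 [158 156 159 144 101  46  27  28]]
right-bench changes [[0, 0, 63, 57, 1884], [79, 6, 12, 14, 115], [54, 19, 12, 14, 114], [6, 37, 1, 1, 1], [0, 58, 9, 2, 16], [14, 58, 2, 2, 3], [19, 59, 1, 1, 1], [52, 58, 2, 2, 4]]
```

Sensors, screen and lock all hold steady; bottle and reel show no change. Handing in.

```bash
python3 -c "
from rig import ctrl
print(ctrl.sign_off())"
```

```text
the job is handed in; nothing more can be done
None
```

I handed the job in at about 57 s. The three sensor heads are filed in the track, the screen is across, and the lamp looks locked on. No verdict is reported, so these are my own last checks.

- **Sensors:** The top view shows the three heads 36 to 37 mm apart on the lane's centre line, within 2 mm across it. The first was pushed against the stop until the force rose to about 13 N.
- **Screen:** It was pushed to a rigid end at both ends. The camera-measured travel on the first push was only 0.193 m. So I slid it back to the parked end and found a full range of about 0.207 m, meaning it had not started at exactly 0. I then slid it fully across again before touching the lamp. Its block reads the same place as when it was against the end.
- **Lamp:** It took three squeezes. The jaw width at the last one (40 mm) did not match the 47 mm I expected with the button pressed in. After release, though, the trigger's edge stands about 1 pixel in, roughly 0.005 m. The button no longer stands out in the top view, and both readings held on a repeat look.
- **Lamp angle:** My estimates of the lamp's angle disagreed by about 15 degrees, which is why the first two squeezes missed or slipped off the button.
- **Bystanders:** In the final top-view comparison, changes at two of the sensors' old spots were clear. The arm hid part of the right bench, and I saw no change where the flux bottle and solder reel stand. The tweezers were not measured at the end, and no move was aimed near them.

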